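Reset the metering pump's stroke stop and clear the tested cartridges

ROBOT

A 6-joint arm with a two-finger parallel gripper is mounted at the origin on a cart in front of the work surface, level with it; the furniture and walls round the work are solid. World frame = base frame: x ahead of the robot, y to its left, z up, the work surface at z = 0. Lengths are in mm, angles in rad, forces in N, time in s.
With the tool pointing down it reaches from about 400 to 925 mm from the base axis. Payload 12.5 kg.
Tool frame: the origin (TCP) lies midway between the tips of the shut fingers; the grasp point (between the pads) lies 19 mm behind it; z points along the fingers, y is the line along which they close (so a half turn about z gives the same grasp; the last joint's range is limited). The gripper opens to 95 mm and grips with 3 to 60 N. Pads are 20 mm wide; open, the fingers measure 119 mm over their backs; the gripper's body (75 mm by 180 mm) begins 59 mm behind the grasp point.
Start: joints at [-1.381, 0.491, 1.559, -0, 1.092, -0.106], TCP at [182.214, -597.867, 214.661] pointing down, gripper open.
Joint ranges: [-3.1, 3.1], [-0.84, 2.19], [0.05, 2.79], [-1.13, 4.28], [0.06, 2.93], [-2.69, 2.69]. Speed limits (rad/s): [2.22, 2.22, 2.79, 3.14, 3.14, 3.14].

INTERFACE

Orientations are given as [roll, pitch, yaw] about the fixed x, y, z axes, in that order (R = Rz(yaw) Ry(pitch) Rx(roll)).
In Python, from cell import env gives the robot as it stands.
- The arm moves only by the tool arm_command, never from a script. Its argument "targets" is a list of rows, each a list of 5 numbers: the shift along the tool's x, y, z in mm, then the turn about the tool's z in degrees, then the opening, from 0 (shut) to 1 (fully open). In form: [[tx, ty, tz, roll, fingers], ...]. A call has 1 to 5 rows; each row is the pose to reach, as a shift and turn from the pose commanded when the call began, along the tool's axes at that moment; what a row does not reach only later rows make up. A row lasts 1/10 s, in which the tool goes at most 50 mm and 8.59 degrees, less where a joint would pass 70% of its speed; a pose out of reach is approached as far as the arm can. A call with a gripper value outside its range is refused whole. The fingers move at their own pace and stop on an object; the grip force is fixed at half the most. Time passes only in rows, so rows that repeat a pose let the fingers close. It gives the time, the measured TCP pose, the force, the opening and the grip force at its end, in the units of the state.
- env.state(): the state, without advancing time (a new reading comes with each control period).
- env.read_camera(name): name is "side" or "top" or "wrist"; returns a dict with "frame" (384x512x3 uint8, red, green, blue), "vertical_fov" (degrees; the focal length in pixels is half the picture's height over the tangent of half this angle, whatever the lens; pixels are square), "cx", "cy" (the principal point, pixels), "k1" (the pictures are not rectified: a ray, as slopes to the right and down, at radius r is drawn at 1 + k1 r^2 times it, then the intrinsics apply), "world_from_camera" (4x4, takes a point from camera to world coordinates); the wrist camera has in their place "hand_eye" (4x4, takes a point from camera to tool coordinates, whose origin is the TCP and whose axes are the flange's). Camera axes: x right, y down, z forward; pixel columns grow to the right and rows downward; lengths in mm; the calibration is good to about 2 mm. A picture is of the moment at which its call begins: read the wrist's pose just before it. There is no depth.
- env.job_done(): hands the job in; it is judged then, once.
The state is a dict: "t": time; "joints": joint angles; "qvel": joint speeds; "tau": joint torques, N m; "eef_pos": TCP position; "tcp_rot": TCP orientation; "ft_force": force on the tool from outside, world axes, zero at the start; "moment": the same for the moment, N m; "opening": opening from 0.0 (shut) to 1.0 (fully open); "grip_force": force on a finger pad.
Only numpy, scipy, OpenCV 4.12 (cv2) and the standard library are available. Lean on these libraries where they do the work, as an engineer would, in place of code of your own. Each camera call takes 0.05 s, during which the arm holds its last target. There are 200 camera calls.

TASK

Change the metering pump over for the next batch. Loosen the brass lock ring by its lever, well past half of its travel, only then turn the black adjuster until its white pointer lines up with the yellow set mark, and tighten the lock ring fully again with the pointer still on the mark; also clear the tested dosing cartridges off the bench, before or after: every green-tagged one into the green pass tray and every red-tagged one into the red reject tray, each lying flat and lengthwise in a bay of its own. Leave the bottle and the timer where they are.

Things in the scene. Friction and masses are not known exactly. Their poses are not given: they have to be found in the camera images.
- stop_unit: stroke stop unit of a metering pump, fixed: steel base 150 x 110 mm with a blue pump block; on one vertical axis, from below, brass lock ring (z 44 to 58 mm, 86 mm across), a fixed aluminium dial plate (120 mm across, top at z = 64 mm) and the black adjuster knob. Origin on that axis at worktop height
- lock_ring (a joint): angle of the brass lock ring (rad) about the vertical axis: 0 = fully tight against its stop, growing counter-clockwise seen from above as it is loosened, 1.2 = stop at fully loose. It takes about 0.25 N m and stays where it is left. Below 0.4 it counts as clamping the adjuster, which must not be turned then; above 0.5 the adjuster may be turned
- lever_post (a point): centre of the top of the upright black post (14 mm diameter, top 115 mm above the worktop, free from 57 mm up) at the end of the lock ring's brass lever, 85 mm from the axis; it travels in an arc with the ring; pinch or push it sideways
- adjuster (a joint): angle of the adjuster knob (rad), growing counter-clockwise seen from above, -1.8 to 1.8; friction about 0.1 N m, stays where it is left; to be turned only while the lock ring is loose
- adjuster_grip (a point): centre of the top of the adjuster's bar grip, on the axis, 107 mm above the worktop; the bar is 56 mm long, 16 mm wide and 34 mm tall, black with a white line, and lies along the line from the axis to the pointer tip; below it is a round black skirt of 38 mm radius (top at 73 mm)
- pointer_tip (a point): tip of the adjuster's white pointer, 48 mm from the axis; turns with the adjuster
- mark_point (a point): where the pointer tip must stand: 48 mm from the axis, in line with the yellow set mark (12 x 6 mm) clipped at the edge of the dial plate; fixed. It lies counter-clockwise of the pointer at the start, by 0.7 to 2.5 rad
- green_1: dosing cartridge with a green tag: white square bar 100 x 32 x 32 mm with rounded edges and a green tag band round its middle, about 0.13 kg; origin at its centre (16 mm above what it lies on), own x along its length; it may lie on any of its four long sides. Lies loose on the worktop at the start; absent in some starts
- green_2: dosing cartridge with a green tag: white square bar 100 x 32 x 32 mm with rounded edges and a green tag band round its middle, about 0.13 kg; origin at its centre (16 mm above what it lies on), own x along its length; it may lie on any of its four long sides. Lies loose on the worktop at the start; absent in some starts
- green_3: dosing cartridge with a green tag: white square bar 100 x 32 x 32 mm with rounded edges and a green tag band round its middle, about 0.13 kg; origin at its centre (16 mm above what it lies on), own x along its length; it may lie on any of its four long sides. Lies loose on the worktop at the start; absent in some starts
- red_1: dosing cartridge with a red tag: white square bar 100 x 32 x 32 mm with rounded edges and a red tag band round its middle, about 0.13 kg; origin at its centre (16 mm above what it lies on), own x along its length; it may lie on any of its four long sides. Lies loose on the worktop at the start; absent in some starts
- red_2: dosing cartridge with a red tag: white square bar 100 x 32 x 32 mm with rounded edges and a red tag band round its middle, about 0.13 kg; origin at its centre (16 mm above what it lies on), own x along its length; it may lie on any of its four long sides. Lies loose on the worktop at the start; absent in some starts
- pass_tray: pass tray, fixed: shallow, green walls and bays, 132 (x) x 206 mm (y), origin at centre of underside; floor top at 5 mm; outer walls (3 mm thick) and two ribs (4 mm, along x at y = -34 and +34 mm) rise 6 mm above it. Three bays centred at y = -68, 0, +68 mm, 64 mm wide, 126 mm long; a cartridge lies along x. The two trays may be swapped left and right
- reject_tray: reject tray, fixed: shallow, red walls and bays, 132 (x) x 206 mm (y), origin at centre of underside; floor top at 5 mm; outer walls (3 mm thick) and two ribs (4 mm, along x at y = -34 and +34 mm) rise 6 mm above it. Three bays centred at y = -68, 0, +68 mm, 64 mm wide, 126 mm long; a cartridge lies along x. The two trays may be swapped left and right
- buffer_bottle: bystander: white bottle with a yellow cap, 56 mm across, 105 mm tall, origin at the centre of its underside; to be left alone
- timer: bystander: white digital timer lying flat, 66 x 66 x 18 mm, origin at the centre of its underside; to be left alone

How it is judged:
By the outcome, as a careful person would: the job done as asked, in the order asked, and still so for the second after the job is handed in, with the robot touching nothing.
Of green_1, green_2, green_3, red_1, red_2 only 4 to 5 are there at a start; the rules pass over those that are not, and their reading is None.
At some moment in a run one of green_1, green_2, green_3, red_1, red_2 may be knocked a few centimetres aside while the robot is not near it.
Once in a run the grip may slacken for a moment while it holds something.
It also fails if it takes over 210 s, if anything falls off the work surface, if the arm or the gripper's body presses on something with over 40 N, if the wrist force passes 120 N, or if a joint passes its speed limit or range.

## Working session

There is one attempt and no reset: what is moved stays moved. The work goes in short steps, Python scripts to look and compute and a tool call to move; the robot and the scene stay as the last step left them, time stands still between calls to the robot, and variables do not carry over. Pictures are saved under pics/ and viewed, at most 14 in all, crops included, and the job is handed in when it is done.

Besides the shell and the picture viewer there is one more tool, called after "Request:" by a JSON object that holds its "op" and its "data", one argument or row to a line. arm_command: Moves the arm, as the interface text tells. Its arguments: {"type":"object","properties":{"targets":{"type":"array","items":{"type":"array","items":{"type":"number"}}}},"required":["targets"]}

```bash
ls; mkdir -p pics; cat > h.py <<'E'
import numpy as np, cv2
from scipy.spatial.transform import Rotation as R
from cell import env
def grab(name,fn=None):
    s=env.state(); c=env.read_camera(name)
    if fn: cv2.imwrite('pics/'+fn,c['frame'][:,:,::-1])
    T=c.get('world_from_camera')
    if T is None:
        W=np.eye(4); W[:3,:3]=R.from_euler('xyz',s['tcp_rot']).as_matrix(); W[:3,3]=s['eef_pos']; T=W@np.array(c['hand_eye'])
    c['T']=np.array(T); c['f']=192/np.tan(np.radians(c['vertical_fov'])/2); return c
def w(c,u,v,z):
    d=np.array([(u-c['cx'])/c['f'],(v-c['cy'])/c['f']]); x=d.copy()
    for _ in range(20): x=d/(1+c['k1']*(x@x))
    r=c['T'][:3,:3]@np.array([x[0],x[1],1]); o=c['T'][:3,3]
    return (o+r*(z-o[2])/r[2]).round(1)
def px(c,p):
    q=np.linalg.inv(c['T'])@np.append(p,1); x=q[:2]/q[2]; x=x*(1+c['k1']*(x@x)); return (x*c['f']+[c['cx'],c['cy']]).round(1)
E
python3 - <<'E'
from h import *
import pickle
for n in ('top','side'):
    c=grab(n,n+'0.png'); print(n,c['f'],c['cx'],c['cy'],c['k1'],c['T'].round(2).tolist()); pickle.dump(c,open(n+'0.pkl','wb'))
    cv2.imwrite(f'pics/{n}0b.png',cv2.resize(c['frame'][:,:,::-1],(800,600),interpolation=cv2.INTER_CUBIC))
print(env.state())
E
```

```text
pics
top 380.86394053160666 253.8503440245304 185.36489540859762 -0.026951682140198618 [[0.02, -0.99, 0.13, 339.28], [-1.0, -0.02, -0.01, -126.08], [0.01, -0.13, -0.99, 1557.31], [0.0, 0.0, 0.0, 1.0]]
side 398.1989757335727 262.88062979967333 193.32654643083188 0.035102376585961624 [[-0.99, -0.05, 0.14, 336.83], [-0.15, 0.51, -0.85, 913.14], [-0.03, -0.86, -0.51, 717.13], [0.0, 0.0, 0.0, 1.0]]
{'t': 0.1, 'joints': array([-1.38062395e+00,  4.91478387e-01,  1.55943860e+00, -1.96671611e-06,
        1.09169431e+00, -1.05622278e-01]), 'qvel': array([-0.00146895, -0.00288866, -0.00114387,  0.00149502,  0.00026175,
        0.00116784]), 'tau': array([ 4.88403064e-03, -6.13623476e+01, -2.58605325e+01,  6.94628572e-02,
        4.70500742e-02, -3.74121350e-05]), 'eef_pos': array([ 182.15016819, -597.6187452 ,  214.11591353]), 'tcp_rot': array([-3.14057950e+00, -1.05657506e-04,  2.95795513e-01]), 'ft_force': array([-0.80069574,  1.17928218,  0.214972  ]), 'moment': array([-0.03902974,  0.02638896, -0.01876342]), 'grip_force': 0.0, 'opening': 1.0003879388608683}
```

View pics/top0b.png

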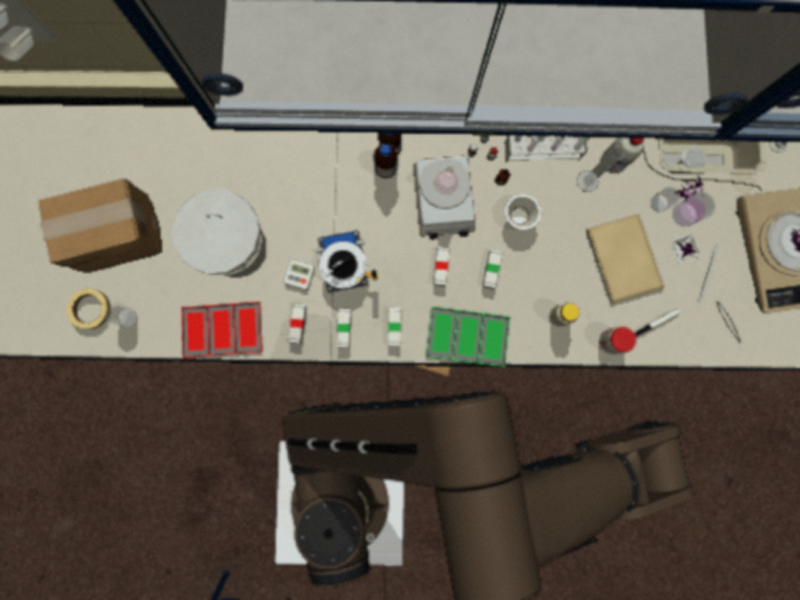

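View pics/side0b.png

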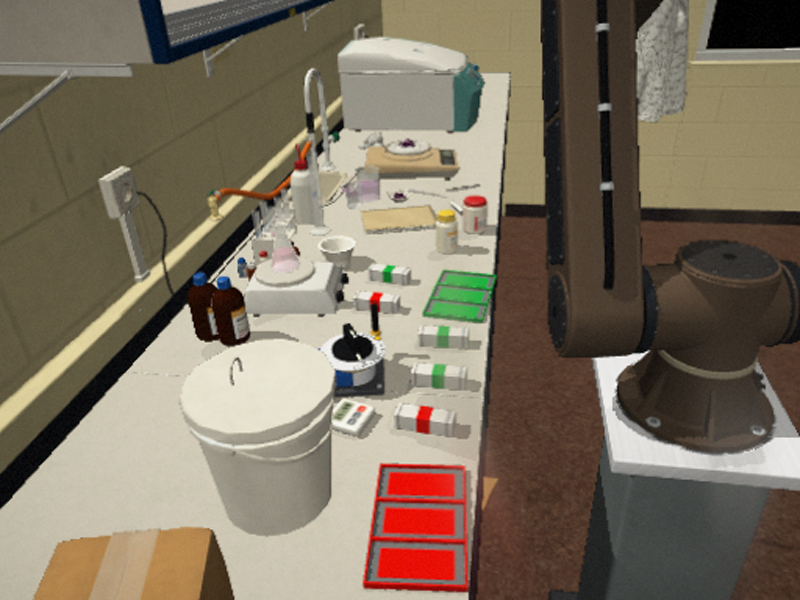

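The top view shows the stop unit at about (344,264) in the 800-wide picture and the red tray at (221,330). The green tray is at (468,337). The green tags are at (344,328), (394,327) and (492,270), and the red tags at (297,323) and (442,266). The side view confirms all five cartridges.

```bash
cat >> h.py <<'E'
def tags(c,amin=12):
    h=cv2.cvtColor(c['frame'],cv2.COLOR_RGB2HSV); o=[]
    for n,m in (('g',cv2.inRange(h,(50,120,60),(75,255,255))),('r',cv2.inRange(h,(0,150,90),(6,255,255))|cv2.inRange(h,(175,150,90),(180,255,255)))):
        k,l,st,ce=cv2.connectedComponentsWithStats(m)
        for i in range(1,k):
            if st[i,4]>=amin: o.append((n,st[i,4],ce[i].round(1).tolist(),cv2.minAreaRect(np.argwhere(l==i)[:,::-1].astype(np.float32))))
    return o
E
python3 - <<'E'
from h import *
import pickle
for n in ('top','side'):
    c=pickle.load(open(n+'0.pkl','rb'))
    for t in tags(c): 
        z=32 if t[1]<150 else 5
        print(n,t[0],t[1],t[2],np.round(t[3][1],0),round(t[3][2]),w(c,*t[2],z)[:2])
c=pickle.load(open('top0.pkl','rb'))
a=cv2.resize(c['frame'][135:225,175:280,::-1],(700,600),interpolation=cv2.INTER_CUBIC)
c=pickle.load(open('side0.pkl','rb'))
cv2.imwrite('pics/unit0.png',a)
c=pickle.load(open('top0.pkl','rb'))
print('post',w(c,375/1.5625,274/1.5625,115),'axis dial',w(c,344/1.5625,264/1.5625,64))
E
```

```text
top g 29 [314.9, 171.1] [7. 4.] 14 [ 604.  -382.8]
top g 246 [282.6, 212.7] [10. 24.] 7 [ 434.2 -254.7]
top g 250 [299.2, 215.0] [10. 24.] 7 [ 426.  -322.5]
top g 249 [315.7, 217.1] [10. 24.] 6 [ 418.6 -389.9]
top g 28 [252.0, 208.5] [3. 6.] 90 [ 447.2 -129.6]
top g 29 [219.6, 209.4] [3. 7.] 90 [441.3   0. ]
top r 12 [407.9, 89.8] [2. 4.] 90 [ 959.5 -778.5]
top r 29 [282.1, 169.5] [7. 3.] 0 [ 608.1 -249.2]
top r 260 [158.1, 209.2] [24. 10.] 90 [439.3 253. ]
top r 253 [141.4, 210.3] [24. 10.] 87 [433.6 320.9]
top r 259 [124.9, 211.7] [24. 10.] 90 [426.6 388. ]
top r 36 [189.7, 206.6] [8. 4.] 9 [450.4 120.1]
top r 191 [398.4, 217.0] [14. 15.] 90 [ 424.6 -729.9]
side g 50 [247.9, 174.6] [ 6. 11.] 17 [ 600.7 -357.4]
side g 437 [298.9, 184.6] [36. 25.] 17 [ 412.3 -349.7]
side g 226 [291.8, 198.8] [38.  9.] 9 [ 429.3 -248.5]
side g 31 [283.5, 211.1] [5. 5.] 90 [ 445.2 -128.1]
side g 47 [279.5, 237.9] [ 6. 13.] 14 [442.1  11. ]
side r 51 [191.7, 103.2] [15.  7.] 72 [ 1062.3 -1155.3]
side r 75 [303.7, 128.5] [ 5. 13.] 90 [ 425.1 -830.8]
side r 12 [168.2, 162.1] [2. 4.] 90 [ 933.  -429.2]
side r 51 [240.2, 191.3] [ 7. 12.] 10 [ 605.  -234.8]
side r 138 [270.9, 268.1] [ 9. 17.] 8 [449.7 140.2]
side r 1004 [266.9, 342.1] [67. 80.] 2 [431.8 344.6]
side r 626 [269.1, 309.5] [43. 15.] 2 [439.4 253.3]
side r 762 [267.8, 333.2] [45. 17.] 2 [433.1 321.2]
side r 933 [266.1, 360.5] [19. 49.] 90 [427.2 389.3]
post [567.6 -81.2 115. ] axis dial [ 6.0e+02 -2.0e-01  6.4e+01]
```

View pics/unit0.png

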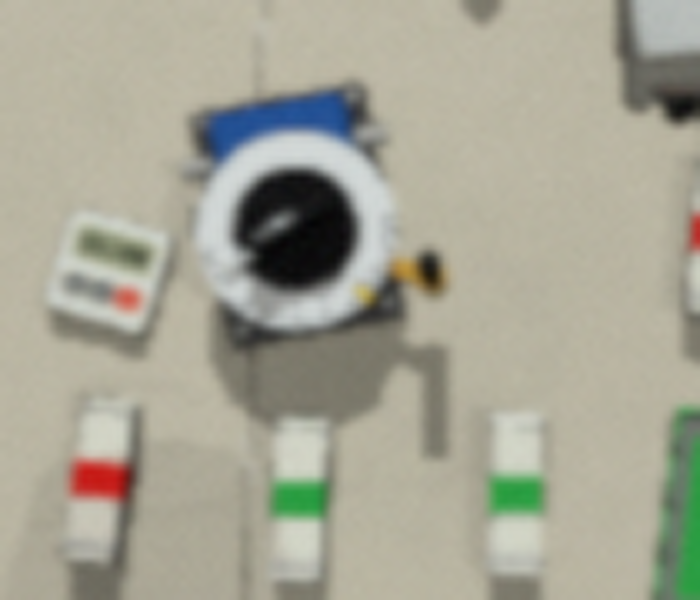

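Request:
{"op": "arm_command", "data": {
  "targets": [
    [200,-155,-136,17,1],
    [200,-155,-136,17,1],
    [200,-155,-136,17,1],
    [200,-155,-136,17,1],
    [200,-155,-136,17,1]
  ]
}}

```text
t: 0.6
eef_pos: [310.0, -416.4, 333.7]
tcp_rot: [-3.141, 0.0, -0.001]
ft_force: [0.8, -0.4, 0.1]
opening: 0.998
grip_force: 0.0
```

Request:
{"op": "arm_command", "data": {
  "targets": [
    [115,-160,0,0,1],
    [115,-160,0,0,1],
    [115,-160,0,0,1],
    [115,-160,0,0,1],
    [115,-160,0,0,1]
  ]
}}

```text
t: 1.1
eef_pos: [426.6, -254.2, 333.0]
tcp_rot: [-3.141, -0.0, 0.004]
ft_force: [-0.2, -0.5, -0.6]
opening: 0.998
grip_force: 0.0
```

Request:
{"op": "arm_command", "data": {
  "targets": [
    [115,-160,0,0,1],
    [115,-160,0,0,1],
    [115,-160,0,0,1],
    [115,-160,0,0,1],
    [115,-160,0,0,1]
  ]
}}

```text
t: 1.6
eef_pos: [541.5, -94.9, 332.3]
tcp_rot: [-3.141, 0.001, 0.003]
ft_force: [-1.1, -0.7, 0.1]
opening: 1.0
grip_force: 0.0
```

Request:
{"op": "arm_command", "data": {
  "targets": [
    [0,0,0,0,1],
    [0,0,0,0,1],
    [0,0,0,0,1]
  ]
}}

```text
t: 1.9
eef_pos: [539.1, -99.5, 333.1]
tcp_rot: [3.141, 0.0, -0.003]
ft_force: [-0.5, 0.3, -0.8]
opening: 1.0
grip_force: 0.0
```

```bash
python3 - <<'E'
from h import *
import pickle
c=grab('wrist'); pickle.dump(c,open('w1.pkl','wb')); print(np.array(c['hand_eye']).round(3).tolist(),c['f'],env.state()['eef_pos'])
cv2.imwrite('pics/w1.png',cv2.resize(c['frame'][:,:,::-1],(800,600),interpolation=cv2.INTER_CUBIC))
E
```

```text
[[-0.001, -0.963, -0.269, 74.898], [1.0, -0.001, 0.0, -1.602], [-0.001, -0.269, 0.963, -170.214], [0.0, 0.0, 0.0, 1.0]] 293.8502925699305 [539.17451539 -99.46978677 333.12116596]
```

View pics/w1.png

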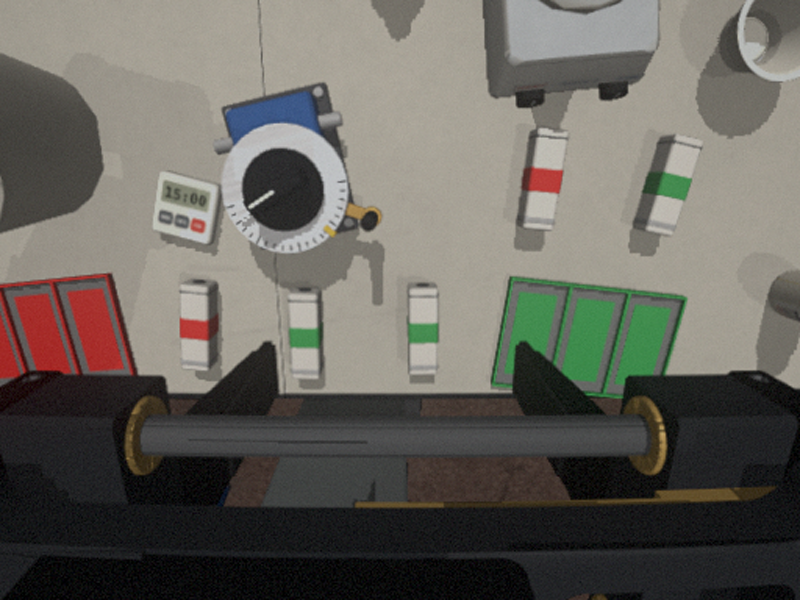

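The wrist view shows the unit's dial centre at (283,189) and the white pointer tip near (250,208). The yellow mark is at (330,231) and the post top at (371,216). All five cartridges and most of both trays are visible.

```bash
cat >> h.py <<'E'
def bars(c,vth=None):
    o=[]
    hsv=cv2.cvtColor(c['frame'],cv2.COLOR_RGB2HSV)
    for n,a,ce,rc in tags(c,40):
        if a>900: continue
        p=w(c,*ce,32); cand=[]
        # fit: maximise brightness contrast of the top-face rectangle against its border
        V=hsv[:,:,2].astype(np.float32)
        V=np.where(hsv[:,:,1]>120,230,V-0.5*hsv[:,:,1]).astype(np.float32)
        g=np.array([[x,y] for x in np.linspace(-46,46,24) for y in np.linspace(-12,12,7)])
        b=np.array([[x,s*21] for x in np.linspace(-46,46,24) for s in (-1,1)]+[[s*56,y] for y in np.linspace(-12,12,7) for s in (-1,1)])
        def samp(q,x,y,t):
            cs,sn=np.cos(t),np.sin(t); P=np.c_[x+q[:,0]*cs-q[:,1]*sn,y+q[:,0]*sn+q[:,1]*cs,np.full(len(q),32.)]
            uv=np.array([px(c,k) for k in P],np.float32)
            return cv2.remap(V,uv[:,:1],uv[:,1:],cv2.INTER_LINEAR).mean()
        from scipy.optimize import minimize
        r=max((minimize(lambda v:samp(b,p[0]+v[0]*10,p[1]+v[1]*10,v[2])-samp(g,p[0]+v[0]*10,p[1]+v[1]*10,v[2]),[0,0,t0],method='Nelder-Mead',options=dict(initial_simplex=[[0,0,t0],[.5,0,t0],[0,.5,t0],[0,0,t0+.1]])) for t0 in (-.2,0,.2)),key=lambda r:-r.fun)
        o.append((n,a,p[:2],(p[0]+10*r.x[0]).round(1),(p[1]+10*r.x[1]).round(1),np.degrees(r.x[2]).round(1),round(-r.fun)))
    return o
E
python3 - <<'E'
from h import *
import pickle
c=pickle.load(open('w1.pkl','rb'))
for b in bars(c): print(*b)
for t in tags(c,300): print(t[0],t[1],t[2],w(c,*t[2],5))
a=c['frame'][70:170,130:250,::-1]; cv2.imwrite('pics/u1.png',cv2.resize(a,(720,600),interpolation=cv2.INTER_CUBIC))
E
```

```text
g 233 [ 602.8 -382. ] 600.6 -382.3 -12.9 70
g 383 [ 442.8 -321. ] 434.7 -309.1 -6.4 147
g 861 [ 455.  -245.3] 456.9 -246.5 -6.9 72
g 85 [ 449.8 -406.3] 434.0 -378.4 3.1 83
g 83 [ 421.1 -213.7] 420.2 -217.0 -10.9 34
g 186 [ 445.7 -127.8] 443.9 -133.0 0.3 55
g 185 [440.3   2.1] 441.9 4.5 -2.8 80
r 280 [ 607.2 -248.1] 606.8 -250.2 -4.9 70
r 336 [471.8 253.9] 461.0 245.4 5.2 61
r 107 [446.4 336.3] 434.2 345.4 0.9 95
r 278 [418.  350.3] 411.5 347.3 -3.2 121
r 210 [450.6 122.4] 450.3 123.0 -8.2 75
g 383 [382.4, 213.8] [ 433.  -333.7    5. ]
g 861 [339.5, 207.3] [ 445.9 -253.8    5. ]
g 1136 [375.4, 217.0] [ 426.9 -321.4    5. ]
g 1022 [410.9, 218.9] [ 422.6 -388.7    5. ]
r 336 [48.4, 198.7] [463.7 274.1   5. ]
r 1138 [60.7, 210.6] [440.8 254.8   5. ]
r 1047 [26.8, 212.9] [436.2 322.3   5. ]
```

View pics/u1.png

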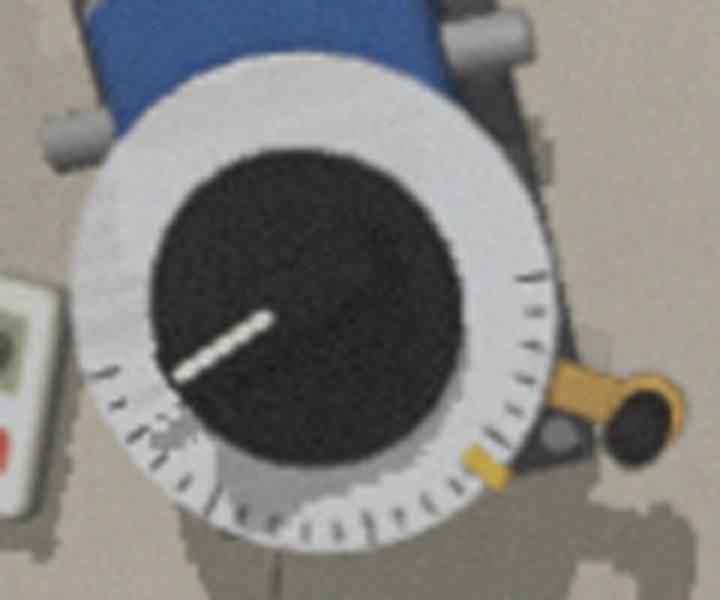

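The zoomed unit shows the grip's white line running from (268,318) to (178,378) and the yellow mark at (488,468). The post top is at (640,425).

```bash
python3 - <<'E'
from h import *
import pickle
c=pickle.load(open('w1.pkl','rb'))
q=lambda u,v,z:w(c,130+u/6-.4,70+v/6-.4,z)
A=q(314.5,301,64); print('axis dial',A)
m=cv2.inRange(cv2.cvtColor(c['frame'],cv2.COLOR_RGB2HSV),(20,130,120),(32,255,255))[70:170,130:250]
print('yellow px',np.argwhere(m)[:,::-1].mean(0)*6)
for n,p in dict(post=q(640,425,115),mark=q(488,468,66),l1=q(268,318,107),l2=q(178,378,107),tip=q(165,435,70)).items():
    d=(p-A)[:2]; print(n,p,'r',np.hypot(*d).round(1),'ang',np.degrees(np.arctan2(d[1],d[0])).round(1))
d=q(178,378,107)-q(268,318,107); print('line ang',np.degrees(np.arctan2(d[1],d[0])))
t=pickle.load(open('top0.pkl','rb'));q2=lambda u,v,z:w(t,175+u*.15,135+v*.15,z)
A=q2(296,230,64);print(A)
for n,p in dict(post=q2(430,268,115),mark=q2(366,293,66),l1=q2(298,208,107),l2=q2(245,240,107)).items():
    d=(p-A)[:2]; print(n,p,'r',np.hypot(*d).round(1),'ang',np.degrees(np.arctan2(d[1],d[0])).round(1))
E
```

```text
axis dial [601.4   4.9  64. ]
yellow px [516.4 444.6]
post [575.9 -76.7 115. ] r 85.5 ang -107.4
mark [560.7 -36.2  66. ] r 57.8 ang -134.7
l1 [599.1   5.4 107. ] r 2.4 ang 167.7
l2 [586.2  26.4 107. ] r 26.3 ang 125.3
tip [569.9  42.4  70. ] r 49.0 ang 130.0
line ang 121.5618118416493
[597.8   2.8  64. ]
post [568.2 -79.3 115. ] r 87.3 ang -109.8
mark [560.3 -40.   66. ] r 56.9 ang -131.2
l1 [603.3  -1.7 107. ] r 7.1 ang -39.3
l2 [583.9  28.4 107. ] r 29.1 ang 118.5
```

Request:
{"op": "arm_command", "data": {
  "targets": [
    [36,-22,100,-42,0.5],
    [36,-22,100,-42,0.5],
    [36,-22,100,-42,0.5],
    [36,-22,100,-42,0.5],
    [36,-22,100,-42,0.5]
  ]
}}

```text
t: 2.45
eef_pos: [575.4, -77.2, 232.5]
tcp_rot: [-3.141, 0.001, 0.737]
ft_force: [-0.2, -0.0, -0.9]
opening: 0.635
grip_force: 0.0
```

Request:
{"op": "arm_command", "data": {
  "targets": [
    [0,0,0,-30.6,0.5],
    [0,0,0,-30.6,0.5],
    [0,0,0,-30.6,0.5],
    [0,0,0,-30.6,0.5],
    [0,0,0,-30.6,0.5]
  ]
}}

```text
t: 2.95
eef_pos: [575.4, -77.2, 233.2]
tcp_rot: [3.141, 0.0, 1.266]
ft_force: [-0.0, 0.0, 0.2]
opening: 0.501
grip_force: 0.0
```

```bash
cat >> h.py <<'E'
def to(x,y,z,yaw=None):
    s=env.state(); p=np.array(s['eef_pos']); Rm=R.from_euler('xyz',s['tcp_rot']).as_matrix()
    cur=np.degrees(np.arctan2(Rm[1,0],Rm[0,0])); d=Rm.T@(np.array([x,y,z])-p)
    print('cur',p.round(1),round(cur,1),'-> shift',d.round(1),'turn',None if yaw is None else round((cur-yaw+180)%360-180,1))
E
python3 -c "
from h import *
to(575,-77,80,72.6)"
```

```text
cur [575.4 -77.2 233.2] 72.5 -> shift [ 1.000e-01 -5.000e-01  1.532e+02] turn -0.1
```

Positioned; now I descend, pinch and swing the lever.

Request:
{"op": "arm_command", "data": {
  "targets": [
    [0,0,50,0,0.5],
    [0,0,90,0,0.5],
    [0,0,125,0,0.5],
    [0,0,153,0,0.5],
    [0,0,153,0,0.5]
  ]
}}

```text
t: 3.45
eef_pos: [574.0, -76.6, 77.0]
tcp_rot: [-3.136, 0.0, 1.263]
ft_force: [-0.8, -0.1, 0.8]
opening: 0.496
grip_force: 0.0
```

Request:
{"op": "arm_command", "data": {
  "targets": [
    [0,0,0,0,0],
    [0,0,0,0,0],
    [0,0,0,0,0],
    [0,0,0,0,0],
    [0,0,0,0,0]
  ]
}}

```text
t: 3.95
eef_pos: [575.6, -76.3, 80.7]
tcp_rot: [3.141, 0.0, 1.266]
ft_force: [0.3, -0.7, 5.4]
opening: 0.141
grip_force: 30.1
```

Request:
{"op": "arm_command", "data": {
  "targets": [
    [0,0,0,0,0],
    [0,0,0,0,0],
    [0,0,0,0,0]
  ]
}}

```text
t: 4.25
eef_pos: [575.6, -76.4, 80.7]
tcp_rot: [3.141, 0.0, 1.266]
ft_force: [-2.6, -0.8, 6.8]
opening: 0.14
grip_force: 30.0
```

Request:
{"op": "arm_command", "data": {
  "targets": [
    [0.5,8.9,0,-6,0],
    [1.9,17.7,0,-12,0],
    [4.2,26.3,0,-18,0],
    [7.3,34.6,0,-24,0],
    [11.4,42.5,0,-30,0]
  ]
}}

```text
t: 4.75
eef_pos: [619.6, -77.8, 80.7]
tcp_rot: [-3.141, -0.001, 1.794]
ft_force: [-4.6, 4.5, 7.3]
opening: 0.14
grip_force: 30.0
```

Request:
{"op": "arm_command", "data": {
  "targets": [
    [0.5,8.9,0,-6,0],
    [1.9,17.7,0,-12,0],
    [4.2,26.3,0,-18,0],
    [7.3,34.6,0,-24,0],
    [11.4,42.5,0,-30,0]
  ]
}}

```text
t: 5.25
eef_pos: [658.1, -57.1, 80.6]
tcp_rot: [-3.141, -0.002, 2.318]
ft_force: [-8.9, 4.0, 10.0]
opening: 0.14
grip_force: 30.0
```

Request:
{"op": "arm_command", "data": {
  "targets": [
    [0,0,0,0,0],
    [0,0,0,0,0],
    [0,0,0,0,0]
  ]
}}

```text
t: 5.55
eef_pos: [658.5, -56.8, 80.7]
tcp_rot: [3.141, -0.001, 2.314]
ft_force: [-2.6, 6.4, 6.4]
opening: 0.144
grip_force: 30.0
```

Request:
{"op": "arm_command", "data": {
  "targets": [
    [0,0,0,0,0.5],
    [0,0,0,0,0.5],
    [0,0,0,0,0.5],
    [0,0,0,0,0.5],
    [0,0,0,0,0.5]
  ]
}}

```text
t: 6.05
eef_pos: [658.7, -58.0, 79.9]
tcp_rot: [-3.141, 0.0, 2.313]
ft_force: [0.0, -0.4, -0.1]
opening: 0.478
grip_force: 0.0
```

Request:
{"op": "arm_command", "data": {
  "targets": [
    [0,0,-40,0,0.5],
    [0,0,-80,0,0.5],
    [0,0,-120,0,0.5],
    [0,0,-170,0,0.5],
    [0,0,-170,0,0.5]
  ]
}}

```text
t: 6.55
eef_pos: [660.7, -58.2, 257.1]
tcp_rot: [3.135, 0.009, 2.313]
ft_force: [0.9, -0.1, 0.2]
opening: 0.501
grip_force: 0.0
```

```bash
python3 -c "
from h import *
import pickle
to(601.3,4.7,80,122)
c=grab('wrist');pickle.dump(c,open('w2.pkl','wb'))
cv2.imwrite('pics/w2.png',cv2.resize(c['frame'][:,:,::-1],(800,600),interpolation=cv2.INTER_CUBIC)); print(px(c,[601,4.7,64]),px(c,[601,4.7,107]))"
```

```text
cur [660.7 -58.2 257.1] 132.5 -> shift [ 88.   -2.3 176.3] turn 10.5
[250.3 100.9] [250.2 100. ]
```

View pics/w2.png

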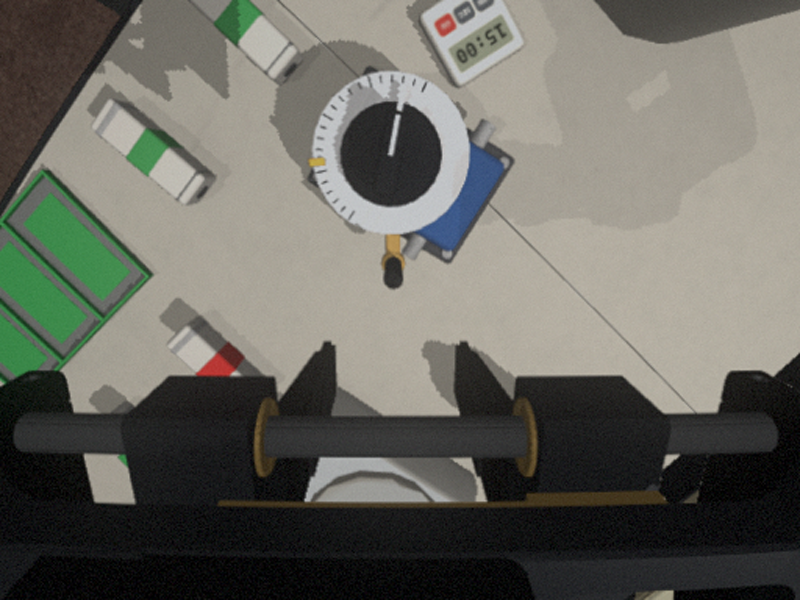

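The view shows the post at the loose position, about (393,275). The pointer runs from (390,155) towards (404,92) and the yellow mark is at (318,162).

```bash
cat >> h.py <<'E'
def unit(c,A,draw=None):
    h=cv2.cvtColor(c['frame'],cv2.COLOR_RGB2HSV); C=np.array([*A,64.])
    # unwrap dial plane: brightness as function of angle at given radius/height
    def ring(r,z,ch):
        a=np.arange(0,360,.5); P=np.array([px(c,[A[0]+r*np.cos(t),A[1]+r*np.sin(t),z]) for t in np.radians(a)],np.float32)
        return a,cv2.remap(ch.astype(np.float32),P[:,:1],P[:,1:],cv2.INTER_LINEAR)[:,0]
    S=h[:,:,1]*((h[:,:,0]>18)&(h[:,:,0]<34)); V=h[:,:,2]
    def cen(a,v,th):
        m=v>th
        if not m.any(): return None
        z=(np.exp(1j*np.radians(a[m]))*(v[m]-th)).sum(); return round(np.degrees(np.angle(z))%360,1)
    for r in (54,57,60): a,v=ring(r,66,S); print('mark r',r,cen(a,v,100))
    for r in (12,16,20,24): a,v=ring(r,107,V); print('line r',r,cen(a,v,120),v.max())
E
python3 - <<'E'
from h import *
import pickle
for n in ('w1','w2'):
    c=pickle.load(open(n+'.pkl','rb')); print(n)
    m=cv2.inRange(c['frame'],(0,0,0),(70,70,70)); 
    u0=px(c,[601,4.7,73]).astype(int); m2=np.zeros_like(m); cv2.circle(m2,tuple(int(i) for i in u0),int(1.25*abs(np.linalg.norm(px(c,[601,4.7,73])-px(c,[601,42,73])))),255,-1); m&=m2
    cs=max(cv2.findContours(m,0,2)[0],key=cv2.contourArea); e=cv2.fitEllipse(cv2.convexHull(cs)); print('skirt c',e,w(c,*e[0],73))
    unit(c,(601.3,4.7))
    unit(c,w(c,*e[0],73)[:2])
E
```

```text
w1
skirt c ((180.56500244140625, 121.03485870361328), (50.52325439453125, 53.17460250854492), 143.46104431152344) [599.9   5.   73. ]
mark r 54 224.7
mark r 57 225.0
mark r 60 225.1
line r 12 126.2 188.14453
line r 16 125.2 191.625
line r 20 124.7 193.0625
line r 24 124.3 193.6875
mark r 54 226.1
mark r 57 226.2
mark r 60 226.5
line r 12 121.2 195.16797
line r 16 121.4 187.48633
line r 20 121.5 189.9375
line r 24 121.6 196.34375
w2
skirt c ((249.72128295898438, 97.97181701660156), (63.82977294921875, 66.01203155517578), 177.166015625) [598.5   6.6  73. ]
mark r 54 224.7
mark r 57 224.9
mark r 60 265.7
line r 12 127.3 194.3125
line r 16 125.5 196.9375
line r 20 124.9 198.0
line r 24 124.3 197.4375
mark r 54 228.2
mark r 57 228.3
mark r 60 228.1
line r 12 120.3 200.625
line r 16 120.5 196.30664
line r 20 121.0 194.8125
line r 24 120.3 140.6875
```

Request:
{"op": "arm_command", "data": {
  "targets": [
    [45,-1.5,0,6,0.5],
    [89,-3,30,11,0.5],
    [89,-3,60,11,0.5],
    [89,-3,60,11,0.5],
    [89,-3,60,11,0.5]
  ]
}}

```text
t: 7.1
eef_pos: [596.6, 5.4, 189.8]
tcp_rot: [-3.141, -0.001, 2.122]
ft_force: [-0.1, 0.1, -0.1]
opening: 0.498
grip_force: 0.0
```

Request:
{"op": "arm_command", "data": {
  "targets": [
    [0,0,0,0,0.5],
    [0,0,0,0,0.5]
  ]
}}

```text
t: 7.3
eef_pos: [597.1, 5.1, 190.9]
tcp_rot: [3.14, 0.001, 2.121]
ft_force: [-0.1, -0.3, -0.0]
opening: 0.503
grip_force: 0.0
```

```bash
python3 -c "
from h import *
to(600.2,5,79,121.5)"
```

```text
cur [597.1   5.1 190.9] 121.5 -> shift [ -1.6   2.5 111.9] turn 0.0
```

Request:
{"op": "arm_command", "data": {
  "targets": [
    [-1.6,2.5,40,0,0.5],
    [-1.6,2.5,80,0,0.5],
    [-1.6,2.5,111,0,0.5],
    [-1.6,2.5,111,0,0.5],
    [-1.6,2.5,111,0,0.5]
  ]
}}

```text
t: 7.8
eef_pos: [599.9, 5.3, 79.9]
tcp_rot: [3.141, 0.0, 2.121]
ft_force: [0.3, 1.2, 0.1]
opening: 0.499
grip_force: 0.0
```

Request:
{"op": "arm_command", "data": {
  "targets": [
    [0,0,0,0,0.1],
    [0,0,0,0,0.1],
    [0,0,0,0,0.1],
    [0,0,0,0,0],
    [0,0,0,0,0]
  ]
}}

```text
t: 8.3
eef_pos: [599.5, 5.7, 79.5]
tcp_rot: [3.141, 0.001, 2.121]
ft_force: [-1.0, -0.1, 4.1]
opening: 0.168
grip_force: 30.0
```

Request:
{"op": "arm_command", "data": {
  "targets": [
    [0,0,0,0,0],
    [0,0,0,0,0],
    [0,0,0,0,0]
  ]
}}

```text
t: 8.6
eef_pos: [599.5, 5.7, 79.4]
tcp_rot: [3.141, 0.0, 2.121]
ft_force: [-1.6, 1.2, 5.7]
opening: 0.163
grip_force: 30.0
```

Request:
{"op": "arm_command", "data": {
  "targets": [
    [0,0,0,-7,0],
    [0,0,0,-14,0],
    [0,0,0,-21,0],
    [0,0,0,-28,0],
    [0,0,0,-35,0]
  ]
}}

```text
t: 9.1
eef_pos: [598.9, 5.0, 79.4]
tcp_rot: [-3.141, -0.0, 2.737]
ft_force: [-5.0, -4.8, 7.5]
opening: 0.17
grip_force: 30.0
```

Request:
{"op": "arm_command", "data": {
  "targets": [
    [0,0,0,-7,0],
    [0,0,0,-14,0],
    [0,0,0,-21,0],
    [0,0,0,-28,0],
    [0,0,0,-35,0]
  ]
}}

```text
t: 9.6
eef_pos: [598.7, 4.2, 79.4]
tcp_rot: [-3.14, -0.001, -2.935]
ft_force: [-4.8, -12.1, 7.3]
opening: 0.163
grip_force: 30.0
```

Request:
{"op": "arm_command", "data": {
  "targets": [
    [0,0,0,-7,0],
    [0,0,0,-14,0],
    [0,0,0,-21,0],
    [0,0,0,-28,0],
    [0,0,0,-34,0]
  ]
}}

```text
t: 10.1
eef_pos: [599.2, 3.5, 79.4]
tcp_rot: [-3.14, -0.002, -2.342]
ft_force: [-2.7, -16.1, 6.7]
opening: 0.168
grip_force: 30.0
```

Request:
{"op": "arm_command", "data": {
  "targets": [
    [0,0,0,0,0],
    [0,0,0,0,0],
    [0,0,0,0,0]
  ]
}}

```text
t: 10.4
eef_pos: [599.2, 3.4, 79.4]
tcp_rot: [-3.14, -0.002, -2.346]
ft_force: [-4.5, -16.2, 6.9]
opening: 0.167
grip_force: 30.0
```

Request:
{"op": "arm_command", "data": {
  "targets": [
    [0,0,0,0,0.5],
    [0,0,0,0,0.5],
    [0,0,0,0,0.5],
    [0,0,0,0,0.5],
    [0,0,0,0,0.5]
  ]
}}

```text
t: 10.9
eef_pos: [599.2, 5.8, 78.9]
tcp_rot: [3.142, -0.0, -2.346]
ft_force: [-0.1, 0.7, 0.0]
opening: 0.481
grip_force: 0.0
```

Request:
{"op": "arm_command", "data": {
  "targets": [
    [0,0,-40,0,0.5],
    [0,0,-80,0,0.5],
    [-25,0,-120,0,0.5],
    [-65,0,-170,0,0.5],
    [-65,0,-170,0,0.5]
  ]
}}

```text
t: 11.4
eef_pos: [647.1, 53.8, 253.7]
tcp_rot: [-3.137, 0.005, -2.345]
ft_force: [-0.1, 0.0, -1.4]
opening: 0.501
grip_force: 0.0
```

Request:
{"op": "arm_command", "data": {
  "targets": [
    [0,0,0,0,0.5],
    [0,0,0,0,0.5],
    [0,0,0,0,0.5]
  ]
}}

```text
t: 11.7
eef_pos: [643.8, 51.5, 247.5]
tcp_rot: [3.14, -0.002, -2.347]
ft_force: [1.3, -0.2, -0.6]
opening: 0.501
grip_force: 0.0
```

```bash
python3 -c "
from h import *
import pickle
to(600,5,190,226)
c=grab('wrist');pickle.dump(c,open('w3.pkl','wb'))
unit(c,(600,5)); unit(c,(600.5,4.5))
u=px(c,[600,5,70]);print(u);u=u.astype(int);a=c['frame'][max(u[1]-75,0):u[1]+75,u[0]-90:u[0]+90,::-1]
cv2.imwrite('pics/w3.png',cv2.resize(a,None,fx=4,fy=4,interpolation=cv2.INTER_CUBIC))"
```

```text
cur [643.8  51.5 247.5] -134.5 -> shift [63.8 -1.4 57.6] turn -0.5
mark r 54 225.9
mark r 57 226.0
mark r 60 259.4
line r 12 221.3 196.1875
line r 16 222.4 197.0
line r 20 223.1 194.1875
line r 24 223.3 191.0
mark r 54 225.1
mark r 57 225.3
mark r 60 266.7
line r 12 218.0 196.3125
line r 16 219.9 196.3789
line r 20 221.0 193.71875
line r 24 221.6 190.71875
[249.9 121. ]
```

View pics/w3.png

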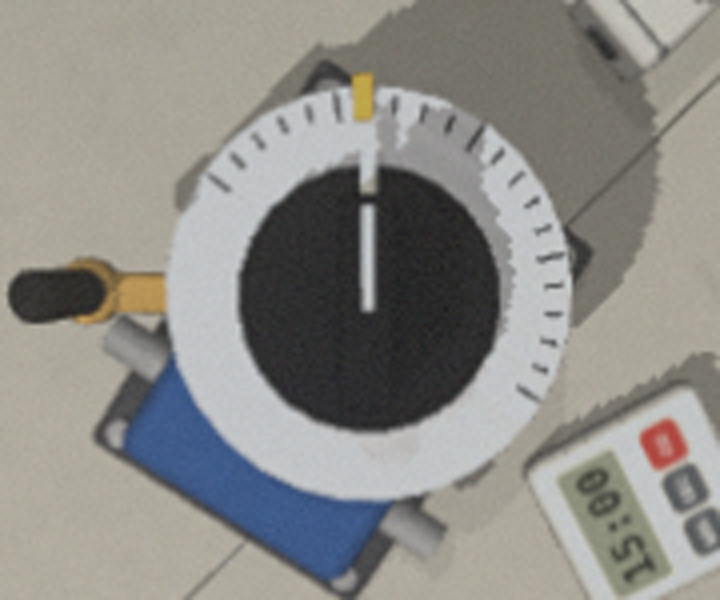

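The zoom shows the pointer line at u≈368 and the mark at u≈362, with the dial centre at about (369,293). The pointer is about 2° short, so I'll grip again and nudge it.

Request:
{"op": "arm_command", "data": {
  "targets": [
    [40,-0.7,0,0,0.5],
    [64,-0.7,30,0,0.5],
    [64,-0.7,60,0,0.5],
    [64,-0.7,60,0,0.5],
    [64,-0.7,60,0,0.5]
  ]
}}

```text
t: 12.25
eef_pos: [600.5, 5.6, 189.0]
tcp_rot: [3.141, -0.001, -2.347]
ft_force: [-0.4, -0.4, -0.6]
opening: 0.501
grip_force: 0.0
```

Request:
{"op": "arm_command", "data": {
  "targets": [
    [0,0,40,0,0.5],
    [0,0,80,0,0.5],
    [0,0,107,0,0.5],
    [0,0,107,0,0.5],
    [0,0,107,0,0.5]
  ]
}}

```text
t: 12.75
eef_pos: [601.4, 6.0, 83.4]
tcp_rot: [-3.14, 0.001, -2.346]
ft_force: [-0.1, 0.9, -0.2]
opening: 0.503
grip_force: 0.0
```

```bash
python3 -c "
from h import *
to(599.5,5.5,80,226)"
```

```text
cur [601.4   6.   83.4] -134.4 -> shift [1.7 1.  3.4] turn -0.4
```

Request:
{"op": "arm_command", "data": {
  "targets": [
    [1.7,1,3,0,0.5],
    [1.7,1,3,0,0.1],
    [1.7,1,3,0,0.1],
    [1.7,1,3,0,0.1],
    [1.7,1,3,0,0]
  ]
}}

```text
t: 13.25
eef_pos: [598.7, 5.3, 79.3]
tcp_rot: [-3.141, 0.0, -2.347]
ft_force: [0.1, -0.3, -0.0]
opening: 0.219
grip_force: 0.0
```

Request:
{"op": "arm_command", "data": {
  "targets": [
    [0,0,0,0,0],
    [0,0,0,0,0],
    [0,0,0,-1,0],
    [0,0,0,-1.8,0],
    [0,0,0,-1.8,0]
  ]
}}

```text
t: 13.75
eef_pos: [599.9, 4.2, 79.3]
tcp_rot: [-3.138, 0.001, -2.315]
ft_force: [5.2, -7.8, -1.3]
opening: 0.166
grip_force: 30.0
```

Request:
{"op": "arm_command", "data": {
  "targets": [
    [0,0,0,0,0],
    [0,0,0,0,0],
    [0,0,0,0,0.5],
    [0,0,0,0,0.5],
    [0,0,0,0,0.5]
  ]
}}

```text
t: 14.25
eef_pos: [598.4, 5.5, 78.9]
tcp_rot: [3.141, -0.0, -2.315]
ft_force: [0.6, -1.3, 0.2]
opening: 0.363
grip_force: 0.0
```

Request:
{"op": "arm_command", "data": {
  "targets": [
    [0,0,-40,0,0.5],
    [0,0,-80,0,0.5],
    [-25,0,-120,0,0.5],
    [-65,0,-165,0,0.5],
    [-65,0,-165,0,0.5]
  ]
}}

```text
t: 14.75
eef_pos: [645.0, 55.2, 248.6]
tcp_rot: [-3.136, 0.005, -2.314]
ft_force: [-0.2, -0.4, -0.7]
opening: 0.494
grip_force: 0.0
```

Request:
{"op": "arm_command", "data": {
  "targets": [
    [0,0,0,0,0.5],
    [0,0,0,0,0.5],
    [0,0,0,0,0.5]
  ]
}}

```text
t: 15.05
eef_pos: [641.5, 52.5, 242.2]
tcp_rot: [3.139, -0.002, -2.316]
ft_force: [-0.3, -0.5, 0.6]
opening: 0.505
grip_force: 0.0
```

```bash
python3 -c "
from h import *
import pickle
to(660,-57,80,132.6)
c=grab('wrist');pickle.dump(c,open('w4.pkl','wb'))
unit(c,(600,5)); unit(c,(599.5,5.5))
u=px(c,[600,5,70]);print(u);u=u.astype(int);a=c['frame'][max(u[1]-75,0):u[1]+75,u[0]-90:u[0]+90,::-1]
cv2.imwrite('pics/w4.png',cv2.resize(a,None,fx=4,fy=4,interpolation=cv2.INTER_CUBIC))"
```

```text
cur [641.5  52.5 242.2] -132.7 -> shift [ 67.6 -88.2 162.2] turn 94.7
mark r 54 225.9
mark r 57 226.1
mark r 60 242.7
line r 12 222.3 201.8125
line r 16 224.4 196.89844
line r 20 224.9 195.84961
line r 24 225.2 189.81934
mark r 54 226.7
mark r 57 226.7
mark r 60 232.5
line r 12 225.8 201.8125
line r 16 226.9 196.89844
line r 20 227.0 197.625
line r 24 226.9 192.125
[249.5 121.8]
```

View pics/w4.png

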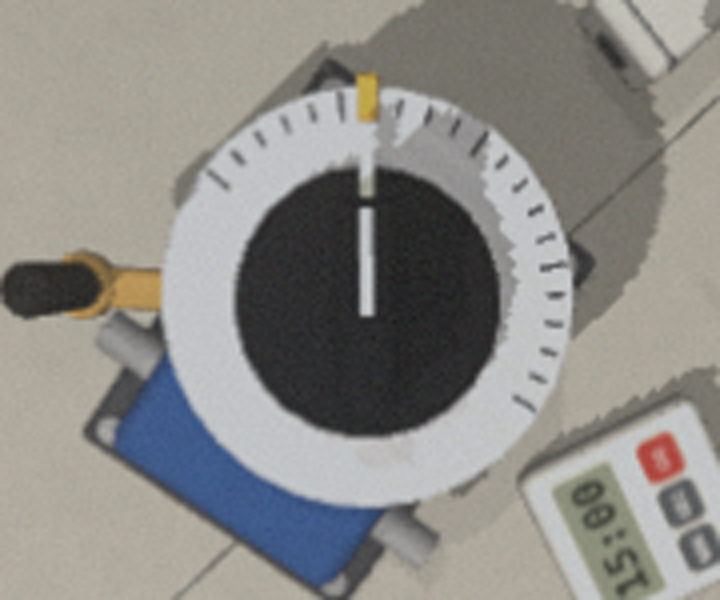

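The pointer (u≈368) is now in line with the yellow mark (u≈367), so it stands on the mark. Next I tighten the ring.

Request:
{"op": "arm_command", "data": {
  "targets": [
    [35,-44,0,8,0.5],
    [68.7,-87.5,0,16,0.5],
    [68.7,-87.5,0,24,0.5],
    [68.7,-87.5,0,32,0.5],
    [68.7,-87.5,0,40,0.5]
  ]
}}

```text
t: 15.6
eef_pos: [659.8, -58.1, 242.8]
tcp_rot: [3.141, -0.002, -3.021]
ft_force: [1.0, 0.5, 0.9]
opening: 0.498
grip_force: 0.0
```

Request:
{"op": "arm_command", "data": {
  "targets": [
    [0,0,0,8,0.5],
    [0,0,0,16,0.5],
    [0,0,0,24,0.5],
    [0,0,0,32,0.5],
    [0,0,0,40,0.5]
  ]
}}

```text
t: 16.1
eef_pos: [659.8, -57.2, 243.0]
tcp_rot: [-3.141, -0.001, 2.565]
ft_force: [0.3, 0.5, 0.5]
opening: 0.499
grip_force: 0.0
```

Request:
{"op": "arm_command", "data": {
  "targets": [
    [0,0,0,8,0.5],
    [0,0,0,14.7,0.5],
    [0,0,0,14.7,0.5],
    [0,0,0,14.7,0.5]
  ]
}}

```text
t: 16.5
eef_pos: [660.0, -57.0, 243.4]
tcp_rot: [-3.141, -0.001, 2.318]
ft_force: [1.1, 0.5, 0.8]
opening: 0.499
grip_force: 0.0
```

```bash
python3 -c "
from h import *
to(658.7,-57.3,80,132.6)"
```

```text
cur [660.  -57.  243.4] 132.8 -> shift [  0.6  -1.1 163.4] turn 0.2
```

Request:
{"op": "arm_command", "data": {
  "targets": [
    [0.6,-1,50,0,0.5],
    [0.6,-1,90,0,0.5],
    [0.6,-1,130,0,0.5],
    [0.6,-1,163,0,0.5],
    [0.6,-1,163,0,0.5]
  ]
}}

```text
t: 17.0
eef_pos: [656.9, -56.7, 76.6]
tcp_rot: [-3.137, -0.006, 2.317]
ft_force: [1.3, -0.0, 0.1]
opening: 0.5
grip_force: 0.0
```

Request:
{"op": "arm_command", "data": {
  "targets": [
    [0,0,0,0,0],
    [0,0,0,0,0],
    [0,0,0,0,0],
    [0,0,0,0,0],
    [0,0,0,0,0]
  ]
}}

```text
t: 17.5
eef_pos: [659.5, -57.0, 81.9]
tcp_rot: [3.141, 0.001, 2.315]
ft_force: [1.1, 0.0, 5.1]
opening: 0.143
grip_force: 30.1
```

Request:
{"op": "arm_command", "data": {
  "targets": [
    [0,0,0,0,0],
    [0,0,0,0,0]
  ]
}}

```text
t: 17.7
eef_pos: [659.5, -57.0, 81.9]
tcp_rot: [3.141, 0.001, 2.315]
ft_force: [-2.7, -1.1, 5.7]
opening: 0.14
grip_force: 30.0
```

Request:
{"op": "arm_command", "data": {
  "targets": [
    [0.5,-8.9,0,6,0],
    [1.9,-17.7,0,12,0],
    [4.2,-26.3,0,18,0],
    [7.3,-34.6,0,24,0],
    [11.4,-42.5,0,30,0]
  ]
}}

```text
t: 18.2
eef_pos: [621.3, -78.3, 81.9]
tcp_rot: [3.138, 0.002, 1.787]
ft_force: [4.0, -3.9, 3.4]
opening: 0.14
grip_force: 30.0
```

Request:
{"op": "arm_command", "data": {
  "targets": [
    [0.5,-8.9,0,6,0],
    [1.9,-17.7,0,12,0],
    [4.2,-26.3,0,18,0],
    [7.3,-34.6,0,24,0],
    [11.4,-42.5,0,30,0]
  ]
}}

```text
t: 18.7
eef_pos: [577.0, -77.5, 81.9]
tcp_rot: [3.138, 0.002, 1.264]
ft_force: [0.0, -13.5, 5.9]
opening: 0.141
grip_force: 30.0
```

Request:
{"op": "arm_command", "data": {
  "targets": [
    [0,0,0,0,0],
    [0,0,0,0,0],
    [0,-1,0,0,0],
    [0,-2,0,0,0],
    [0,-2,0,0,0]
  ]
}}

```text
t: 19.2
eef_pos: [575.2, -77.0, 81.9]
tcp_rot: [3.138, 0.002, 1.268]
ft_force: [-1.0, -15.8, 4.9]
opening: 0.144
grip_force: 30.0
```

Request:
{"op": "arm_command", "data": {
  "targets": [
    [0,-1,0,0,0],
    [0,-2,0,0,0],
    [0,-3,0,0,0],
    [0,-3,0,0,0]
  ]
}}

```text
t: 19.6
eef_pos: [573.7, -76.5, 82.0]
tcp_rot: [3.135, 0.002, 1.267]
ft_force: [5.7, -16.4, 0.4]
opening: 0.143
grip_force: 30.0
```

Request:
{"op": "arm_command", "data": {
  "targets": [
    [0,-1,0,0,0],
    [0,-2,0,0,0],
    [0,-2,0,0,0],
    [0,-2,0,0,0]
  ]
}}

```text
t: 20.0
eef_pos: [573.7, -76.6, 82.0]
tcp_rot: [3.131, 0.002, 1.267]
ft_force: [14.2, -19.2, -6.6]
opening: 0.143
grip_force: 30.0
```

Request:
{"op": "arm_command", "data": {
  "targets": [
    [0,0,0,0,0.5],
    [0,0,0,0,0.5],
    [0,0,0,0,0.5],
    [0,0,0,0,0.5],
    [0,0,0,0,0.5]
  ]
}}

```text
t: 20.5
eef_pos: [569.4, -73.2, 80.9]
tcp_rot: [-3.141, 0.0, 1.268]
ft_force: [0.7, -0.2, 0.1]
opening: 0.481
grip_force: 0.0
```

Request:
{"op": "arm_command", "data": {
  "targets": [
    [0,0,-45,0,0.5],
    [0,0,-90,0,0.5],
    [0,0,-135,0,0.5],
    [0,0,-180,0,0.5],
    [0,0,-225,0,0.5]
  ]
}}

```text
t: 21.0
eef_pos: [569.1, -73.1, 308.0]
tcp_rot: [3.142, 0.0, 1.268]
ft_force: [0.5, -0.3, -0.7]
opening: 0.496
grip_force: 0.0
```

Request:
{"op": "arm_command", "data": {
  "targets": [
    [0,0,-20,8,1],
    [0,0,-20,16,1],
    [0,0,-20,24,1],
    [0,0,-20,32,1],
    [0,0,-20,40,1]
  ]
}}

```text
t: 21.5
eef_pos: [569.4, -73.2, 325.9]
tcp_rot: [-3.141, 0.0, 0.564]
ft_force: [0.1, 0.8, -0.1]
opening: 0.86
grip_force: 0.0
```

Request:
{"op": "arm_command", "data": {
  "targets": [
    [0,0,0,8,1],
    [0,0,0,16,1],
    [0,0,0,24,1],
    [0,0,0,33,1],
    [0,0,0,33,1]
  ]
}}

```text
t: 22.0
eef_pos: [569.5, -73.2, 325.9]
tcp_rot: [-3.142, 0.0, -0.008]
ft_force: [-0.1, -0.7, 0.6]
opening: 1.0
grip_force: 0.0
```

Request:
{"op": "arm_command", "data": {
  "targets": [
    [-35,25,0,0,1],
    [-35,25,0,0,1],
    [-35,25,0,0,1],
    [-35,25,0,0,1]
  ]
}}

```text
t: 22.4
eef_pos: [534.8, -98.0, 326.1]
tcp_rot: [3.142, -0.0, -0.004]
ft_force: [0.8, 0.5, 0.1]
opening: 1.003
grip_force: 0.0
```

```bash
python3 - <<'E'
from h import *
import pickle
c=grab('wrist');pickle.dump(c,open('w5.pkl','wb'))
print(env.state()['eef_pos'],env.state()['tcp_rot'])
unit(c,(600,5)); unit(c,(599.5,5.5))
for b in bars(c): print(*b)
for t in tags(c,300): print(t[0],t[1],t[2],w(c,*t[2],5))
cv2.imwrite('pics/w5.png',cv2.resize(c['frame'][:,:,::-1],(800,600),interpolation=cv2.INTER_CUBIC))
E
```

```text
[534.91198763 -97.88336002 325.95714839] [ 3.14157573e+00 -1.76966122e-04 -4.28420076e-03]
mark r 54 226.1
mark r 57 226.1
mark r 60 226.2
line r 12 222.8 185.4336
line r 16 223.3 193.0
line r 20 224.1 188.0
line r 24 224.8 172.75
mark r 54 226.8
mark r 57 226.8
mark r 60 226.9
line r 12 226.2 185.8086
line r 16 225.9 193.0
line r 20 226.2 188.0
line r 24 226.4 170.07812
g 243 [ 602.7 -382.2] 600.7 -381.9 -11.9 70
g 95 [ 436.9 -214.6] 422.4 -211.5 -6.2 34
g 459 [ 447.3 -320.3] 432.5 -308.7 -6.9 138
g 892 [ 455.5 -246.1] 458.4 -246.9 -7.0 78
g 69 [ 434.3 -407.6] 421.3 -374.5 -18.7 77
g 191 [ 445.4 -128.1] 445.1 -132.7 0.3 54
g 192 [440.5   1.9] 442.0 4.9 -2.6 79
r 283 [ 607.1 -248.1] 607.3 -247.6 -5.5 70
r 345 [470.6 251.2] 449.1 238.6 14.7 90
r 93 [437.  335.2] 438.8 335.2 -13.9 90
r 215 [450.6 122.5] 450.3 121.9 -5.5 75
r 192 [412.9 348.1] 404.6 346.0 -3.9 123
g 459 [385.4, 210.2] [ 437.8 -333.3    5. ]
g 892 [342.4, 205.9] [ 446.5 -254.8    5. ]
g 1193 [378.1, 216.2] [ 426.6 -321.3    5. ]
g 1054 [414.3, 217.8] [ 422.8 -388.9    5. ]
r 345 [47.9, 198.5] [462.5 271.5   5. ]
r 1170 [58.9, 209.9] [440.9 254.7   5. ]
r 1077 [24.5, 212.2] [436.4 322.4   5. ]
```

View pics/w5.png

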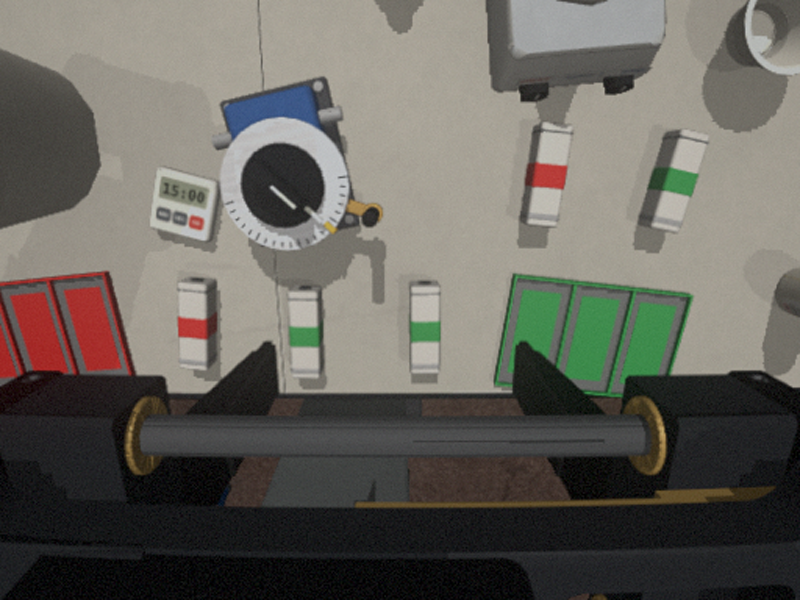

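The ring is tight again, with the post back at (371,215), and the pointer points at the yellow mark. The cartridges have not moved. Next is the green one near (445,-129).

Request:
{"op": "arm_command", "data": {
  "targets": [
    [-45,15,45,0,1],
    [-90,31,90,0,1],
    [-90,31,130,0,1],
    [-90,31,170,0,1],
    [-90,31,210,0,1]
  ]
}}

```text
t: 22.95
eef_pos: [443.9, -128.5, 114.5]
tcp_rot: [3.141, -0.001, -0.005]
ft_force: [1.7, 0.4, -0.7]
opening: 0.997
grip_force: 0.0
```

Request:
{"op": "arm_command", "data": {
  "targets": [
    [0,0,0,0,1],
    [0,0,0,0,1],
    [0,0,0,0,1]
  ]
}}

```text
t: 23.25
eef_pos: [445.6, -128.9, 117.9]
tcp_rot: [3.14, -0.003, -0.005]
ft_force: [1.0, 0.2, 0.6]
opening: 0.999
grip_force: 0.0
```

```bash
python3 -c "
from h import *
to(445,-129,8,0)
c=grab('wrist')
for t in tags(c,60): print(t[0],t[1],t[2],w(c,*t[2],32),t[3][1:])"
```

```text
cur [ 445.6 -128.9  117.9] -0.3 -> shift [ -0.9  -0.  109.9] turn -0.3
g 1446 [425.3, 183.5] [ 456.3 -285.7   32. ] ((159.78175354003906, 127.83332824707031), 7.969610214233398)
g 3766 [377.8, 195.6] [ 445.1 -242.3   32. ] ((42.09092330932617, 96.6878662109375), 11.802435874938965)
g 3262 [440.9, 199.1] [ 441.3 -303.2   32. ] ((40.035919189453125, 91.17642211914062), 15.068489074707031)
g 2135 [496.5, 207.3] [ 432.5 -361.1   32. ] ((34.95783233642578, 78.14805603027344), 17.35402488708496)
g 711 [253.4, 195.6] [ 445.9 -128.1   32. ] ((22.051734924316406, 33.57735824584961), 88.21009063720703)
g 695 [112.7, 201.8] [440.7   1.9  32. ] ((22.0, 35.0), 90.0)
r 573 [403.3, 6.8] [ 601.7 -248.5   32. ] ((39.59937286376953, 16.464256286621094), 6.519801616668701)
r 123 [2.3, 194.1] [448.8 109.2  32. ] ((22.0, 6.0), 90.0)
```

Request:
{"op": "arm_command", "data": {
  "targets": [
    [0,-1,40,0,1],
    [0,-1,75,0,1],
    [0,-1,100,0,1],
    [0,-1,109,0,1],
    [0,-1,109,0,1]
  ]
}}

```text
t: 23.8
eef_pos: [444.7, -127.7, 7.3]
tcp_rot: [3.141, -0.0, -0.006]
ft_force: [0.1, -0.4, -0.4]
opening: 0.999
grip_force: 0.0
```

Request:
{"op": "arm_command", "data": {
  "targets": [
    [0,0,0,0,0.3],
    [0,0,0,0,0.2],
    [0,0,0,0,0],
    [0,0,0,0,0],
    [0,0,0,0,0]
  ]
}}

```text
t: 24.3
eef_pos: [444.4, -127.7, 7.3]
tcp_rot: [3.141, -0.001, -0.006]
ft_force: [1.0, -0.7, 0.4]
opening: 0.637
grip_force: 0.0
```

Request:
{"op": "arm_command", "data": {
  "targets": [
    [0,0,0,0,0],
    [0,0,0,0,0],
    [0,0,-30,0,0],
    [0,0,-70,0,0],
    [0,0,-110,0,0]
  ]
}}

```text
t: 24.8
eef_pos: [443.8, -127.5, 118.0]
tcp_rot: [-3.141, 0.001, -0.006]
ft_force: [0.8, 0.2, -0.5]
opening: 0.219
grip_force: 0.0
```

Request:
{"op": "arm_command", "data": {
  "targets": [
    [0,25,0,0,0],
    [-5,65,0,2,0],
    [-10,105,0,4,0],
    [-11,125,0,6,0],
    [-11,125,0,6,0]
  ]
}}

```text
t: 25.3
eef_pos: [432.3, -254.7, 116.8]
tcp_rot: [3.141, -0.0, -0.114]
ft_force: [-0.3, 0.0, 0.1]
opening: 0.006
grip_force: 0.0
```

Request:
{"op": "arm_command", "data": {
  "targets": [
    [0,0,0,0,0],
    [0,0,0,0,0],
    [0,0,0,0,0]
  ]
}}

```text
t: 25.6
eef_pos: [432.6, -251.5, 117.0]
tcp_rot: [-3.142, 0.0, -0.109]
ft_force: [0.3, 0.3, -0.0]
opening: 0.002
grip_force: 0.0
```

```bash
python3 -c "
from h import *
to(435,-254.5,14,-6.6)"
```

```text
cur [ 432.6 -251.5  117. ] -6.3 -> shift [  2.7   2.7 103. ] turn 0.3
```

The fingers were still closing when I lifted, so the grasp missed. I'll go back with a smaller opening and wait longer.

Request:
{"op": "arm_command", "data": {
  "targets": [
    [0,-25,-20,0,0.7],
    [5,-65,-20,-2,0.7],
    [10,-105,-20,-4,0.7],
    [-2,-126,-20,-6,0.7],
    [-2,-126,-20,-6,0.7]
  ]
}}

```text
t: 26.1
eef_pos: [443.4, -124.0, 137.1]
tcp_rot: [-3.141, 0.001, -0.001]
ft_force: [1.0, 0.4, -0.1]
opening: 0.37
grip_force: 0.0
```

Request:
{"op": "arm_command", "data": {
  "targets": [
    [0,0,0,0,0.7],
    [0,0,0,0,0.7],
    [0,0,0,0,0.7],
    [0,0,0,0,0.7],
    [0,0,0,0,0.7]
  ]
}}

```text
t: 26.6
eef_pos: [444.5, -127.6, 136.9]
tcp_rot: [3.142, 0.0, -0.007]
ft_force: [-0.1, 0.6, -0.4]
opening: 0.698
grip_force: 0.0
```

```bash
python3 -c "
from h import *
to(445,-128.5,8,0)
c=grab('wrist')
for t in tags(c,60): 
  p=w(c,*t[2],32)
  if p[1]>-200:print(t[0],t[1],t[2],p,t[3][1:])"
```

```text
cur [ 444.5 -127.6  136.9] -0.4 -> shift [  0.5   0.9 128.9] turn -0.4
g 611 [255.0, 188.7] [ 445.9 -128.3   32. ] ((20.344255447387695, 31.209569931030273), 88.15238952636719)
g 601 [123.0, 194.8] [440.8   1.7  32. ] ((32.0, 20.0), 0.0)
r 98 [5.7, 70.1] [560.   98.7  32. ] ((14.0, 11.0), 90.0)
r 437 [10.4, 186.6] [450.2 117.7  32. ] ((21.0, 22.0), 90.0)
```

Request:
{"op": "arm_command", "data": {
  "targets": [
    [0.5,1,40,0,0.7],
    [0.5,1,80,0,0.7],
    [0.5,1,115,0,0.7],
    [0.5,1,128,0,0.7],
    [0.5,1,128,0,0.5]
  ]
}}

```text
t: 27.15
eef_pos: [444.2, -127.9, 7.3]
tcp_rot: [-3.14, 0.003, -0.006]
ft_force: [0.0, 0.8, 0.2]
opening: 0.66
grip_force: 0.0
```

Request:
{"op": "arm_command", "data": {
  "targets": [
    [0,0,0,0,0],
    [0,0,0,0,0],
    [0,0,0,0,0],
    [0,0,0,0,0],
    [0,0,0,0,0]
  ]
}}

```text
t: 27.65
eef_pos: [445.3, -128.3, 9.7]
tcp_rot: [3.141, -0.001, -0.006]
ft_force: [-0.8, 0.2, 8.3]
opening: 0.332
grip_force: 30.0
```

Request:
{"op": "arm_command", "data": {
  "targets": [
    [0,0,0,0,0],
    [0,0,0,0,0],
    [0,0,0,0,0],
    [0,0,0,0,0],
    [0,0,0,0,0]
  ]
}}

```text
t: 28.15
eef_pos: [445.4, -128.3, 9.8]
tcp_rot: [3.141, -0.001, -0.006]
ft_force: [-0.5, -0.6, 8.2]
opening: 0.335
grip_force: 30.0
```

Request:
{"op": "arm_command", "data": {
  "targets": [
    [0,0,-25,0,0],
    [0,0,-55,0,0],
    [0,0,-85,0,0],
    [0,0,-105,0,0],
    [0,0,-105,0,0]
  ]
}}

```text
t: 28.65
eef_pos: [445.9, -128.5, 116.4]
tcp_rot: [3.14, -0.004, -0.006]
ft_force: [0.3, 0.0, -1.4]
opening: 0.334
grip_force: 29.9
```

Request:
{"op": "arm_command", "data": {
  "targets": [
    [0,30,0,0,0],
    [-5,65,0,2,0],
    [-10,100,0,4,0],
    [-10,126,0,6,0],
    [-10,126,0,6,0]
  ]
}}

```text
t: 29.15
eef_pos: [433.9, -256.6, 113.0]
tcp_rot: [3.141, 0.0, -0.115]
ft_force: [0.2, -0.3, -1.4]
opening: 0.336
grip_force: 29.9
```

Request:
{"op": "arm_command", "data": {
  "targets": [
    [0,0,0,0,0],
    [0,0,0,0,0],
    [0,0,0,0,0]
  ]
}}

```text
t: 29.45
eef_pos: [434.2, -253.1, 113.8]
tcp_rot: [-3.141, 0.0, -0.109]
ft_force: [-0.7, -0.7, -1.5]
opening: 0.332
grip_force: 29.9
```

```bash
python3 -c "
from h import *
print(env.state()['opening'])
to(435,-254.5,15,-6.6)"
```

```text
0.3320422841544599
cur [ 434.2 -253.1  113.8] -6.3 -> shift [ 1.   1.3 98.8] turn 0.3
```

Request:
{"op": "arm_command", "data": {
  "targets": [
    [1,1,35,0,0],
    [1,1,65,0,0],
    [1,1,88,0,0],
    [1,1,97,0,0],
    [1,1,98,0,0]
  ]
}}

```text
t: 29.95
eef_pos: [435.0, -254.6, 15.5]
tcp_rot: [-3.141, 0.001, -0.11]
ft_force: [-0.2, -0.4, -1.4]
opening: 0.335
grip_force: 30.0
```

Request:
{"op": "arm_command", "data": {
  "targets": [
    [0,0,0,0,0],
    [0,0,0,0,0.5],
    [0,0,0,0,0.5],
    [0,0,0,0,0.5],
    [0,0,0,0,0.5]
  ]
}}

```text
t: 30.45
eef_pos: [435.2, -255.3, 16.4]
tcp_rot: [3.141, -0.001, -0.111]
ft_force: [-0.1, 0.1, -0.5]
opening: 0.497
grip_force: 0.0
```

Request:
{"op": "arm_command", "data": {
  "targets": [
    [0,0,-20,0,0.5],
    [0,0,-60,0,0.7],
    [0,0,-105,0,0.7],
    [0,0,-140,0,0.7],
    [0,0,-140,0,0.7]
  ]
}}

```text
t: 30.95
eef_pos: [436.5, -256.2, 160.3]
tcp_rot: [3.137, -0.007, -0.111]
ft_force: [-0.4, -0.0, -0.2]
opening: 0.696
grip_force: 0.0
```

Request:
{"op": "arm_command", "data": {
  "targets": [
    [2,-50,0,-1,0.7],
    [3,-100,0,-2,0.7],
    [4,-150,0,-3,0.7],
    [5,-200,0,-3.5,0.7],
    [5,-245,0,-3.5,0.7]
  ]
}}

```text
t: 31.45
eef_pos: [466.8, -10.1, 155.3]
tcp_rot: [-3.142, 0.001, -0.049]
ft_force: [0.7, -0.4, 0.7]
opening: 0.699
grip_force: 0.0
```

Request:
{"op": "arm_command", "data": {
  "targets": [
    [0,-12,0,0,0.7],
    [0,-12,0,0,0.7],
    [0,-12,0,0,0.7],
    [0,-12,0,0,0.7]
  ]
}}

```text
t: 31.85
eef_pos: [467.7, -1.5, 155.7]
tcp_rot: [3.141, 0.0, -0.051]
ft_force: [0.2, 0.2, 0.1]
opening: 0.698
grip_force: 0.0
```

```bash
python3 -c "
from h import *
import pickle
to(440.7,2,8,-2.7)
c=grab('wrist');pickle.dump(c,open('w6.pkl','wb'))
for t in tags(c,60): 
  p=w(c,*t[2],32)
  print(t[0],t[1],t[2],p,np.round(t[3][2]))"
```

```text
cur [467.7  -1.5 155.7] -2.9 -> shift [-27.1  -2.2 147.7] turn -0.2
g 341 [457.7, 179.1] [ 463.4 -216.5   32. ] 38.0
g 443 [455.3, 195.5] [ 445.3 -216.3   32. ] 14.0
g 1095 [497.2, 210.7] [ 425.  -268.1   32. ] 90.0
g 507 [251.7, 210.4] [440.5   2.4  32. ] 90.0
r 556 [500.2, 30.8] [ 607.3 -243.3   32. ] 4.0
r 95 [137.7, 97.1] [561.3 106.1  32. ] 9.0
r 326 [47.7, 186.7] [477.8 217.4  32. ] 47.0
r 2587 [40.4, 210.4] [451.9 232.4  32. ] 72.0
r 170 [9.1, 209.5] [454.6 269.   32. ] 70.0
r 562 [138.3, 206.8] [450.6 122.5  32. ] 3.0
r 351 [4.4, 228.5] [432.6 281.4  32. ] 90.0
```

Request:
{"op": "arm_command", "data": {
  "targets": [
    [-27,-2.5,20,0,0.7],
    [-27,-2.5,65,0,0.7],
    [-27,-2.5,110,0,0.7],
    [-27,-2.5,140,0,0.7],
    [-27,-2.5,147,0,0.7]
  ]
}}

```text
t: 32.4
eef_pos: [439.7, 2.7, 6.6]
tcp_rot: [-3.141, 0.004, -0.052]
ft_force: [0.0, 0.4, 0.9]
opening: 0.698
grip_force: 0.0
```

Request:
{"op": "arm_command", "data": {
  "targets": [
    [0,0,0,0,0.5],
    [0,0,0,0,0],
    [0,0,0,0,0],
    [0,0,0,0,0],
    [0,0,0,0,0]
  ]
}}

```text
t: 32.9
eef_pos: [441.3, 3.5, 9.8]
tcp_rot: [3.141, -0.002, -0.05]
ft_force: [-0.6, 0.6, 1.8]
opening: 0.337
grip_force: 5.7
```

Request:
{"op": "arm_command", "data": {
  "targets": [
    [0,0,0,0,0],
    [0,0,0,0,0],
    [0,0,0,0,0],
    [0,0,0,0,0],
    [0,0,0,0,0]
  ]
}}

```text
t: 33.4
eef_pos: [441.3, 3.5, 9.8]
tcp_rot: [3.141, -0.002, -0.049]
ft_force: [-0.3, -1.5, 10.4]
opening: 0.335
grip_force: 30.0
```

Request:
{"op": "arm_command", "data": {
  "targets": [
    [0,0,-25,0,0],
    [0,0,-55,0,0],
    [0,0,-85,0,0],
    [0,0,-105,0,0],
    [0,0,-105,0,0]
  ]
}}

```text
t: 33.9
eef_pos: [441.8, 3.6, 116.3]
tcp_rot: [3.141, -0.005, -0.05]
ft_force: [-0.3, 0.9, -2.3]
opening: 0.332
grip_force: 29.9
```

Request:
{"op": "arm_command", "data": {
  "targets": [
    [0,35,0,1,0],
    [0,70,0,2,0],
    [0,105,0,3,0],
    [0,140,0,3.5,0],
    [0,175,0,3.5,0]
  ]
}}

```text
t: 34.4
eef_pos: [431.6, -172.4, 113.1]
tcp_rot: [-3.141, 0.001, -0.111]
ft_force: [0.1, 0.5, -0.7]
opening: 0.333
grip_force: 29.9
```

Request:
{"op": "arm_command", "data": {
  "targets": [
    [0,35,0,0,0],
    [0,70,0,0,0],
    [0,105,0,0,0],
    [0,140,0,0,0],
    [0,140,0,0,0]
  ]
}}

```text
t: 34.9
eef_pos: [416.2, -313.6, 112.8]
tcp_rot: [3.141, -0.0, -0.114]
ft_force: [0.4, -0.1, -0.6]
opening: 0.337
grip_force: 29.9
```

```bash
python3 -c "
from h import *
print(env.state()['opening'])
to(427,-322,15,-6.6)"
```

```text
0.3372692984561445
cur [ 416.2 -313.6  112.8] -6.5 -> shift [11.7  7.1 97.8] turn 0.1
```

Request:
{"op": "arm_command", "data": {
  "targets": [
    [11.5,7,20,0,0],
    [11.5,7,55,0,0],
    [11.5,7,80,0,0],
    [11.5,7,95,0,0],
    [11.5,7,97,0,0]
  ]
}}

```text
t: 35.4
eef_pos: [426.6, -317.2, 14.7]
tcp_rot: [-3.139, 0.003, -0.11]
ft_force: [-0.2, -0.4, -1.3]
opening: 0.336
grip_force: 30.0
```

Request:
{"op": "arm_command", "data": {
  "targets": [
    [0,0,0,0,0],
    [0,0,0,0,0.5],
    [0,0,0,0,0.5],
    [0,0,0,0,0.5],
    [0,0,0,0,0.5]
  ]
}}

```text
t: 35.9
eef_pos: [427.5, -318.6, 17.4]
tcp_rot: [3.141, -0.001, -0.111]
ft_force: [-0.6, 0.4, 0.2]
opening: 0.493
grip_force: 0.0
```

Request:
{"op": "arm_command", "data": {
  "targets": [
    [0,0,-20,0,0.5],
    [0,0,-60,0,0.7],
    [0,0,-105,0,0.7],
    [0,0,-140,0,0.7],
    [0,0,-140,0,0.7]
  ]
}}

```text
t: 36.4
eef_pos: [428.7, -319.8, 161.5]
tcp_rot: [3.137, -0.006, -0.111]
ft_force: [-0.5, -0.8, -1.0]
opening: 0.693
grip_force: 0.0
```

Request:
{"op": "arm_command", "data": {
  "targets": [
    [40,10,0,2,0.7],
    [80,20,0,4,0.7],
    [120,30,0,5,0.7],
    [160,40,0,5.4,0.7],
    [180,40,0,5.4,0.7]
  ]
}}

```text
t: 36.9
eef_pos: [603.9, -379.1, 155.4]
tcp_rot: [-3.142, 0.0, -0.205]
ft_force: [-1.2, -0.0, -0.4]
opening: 0.698
grip_force: 0.0
```

Request:
{"op": "arm_command", "data": {
  "targets": [
    [0,0,0,0,0.7],
    [0,0,0,0,0.7],
    [0,0,0,0,0.7]
  ]
}}

```text
t: 37.2
eef_pos: [600.8, -378.0, 156.6]
tcp_rot: [-3.141, 0.001, -0.205]
ft_force: [-0.3, 0.8, 0.3]
opening: 0.706
grip_force: 0.0
```

```bash
python3 -c "
from h import *
import pickle
to(600.7,-382,8,-12)
c=grab('wrist');pickle.dump(c,open('w7.pkl','wb'))
for t in tags(c,60): 
  p=w(c,*t[2],32)
  print(t[0],t[1],t[2],p,np.round(t[3][2]))
cv2.imwrite('pics/w7.png',c['frame'][:,:,::-1])"
```

```text
cur [ 600.8 -378.   156.6] -11.8 -> shift [  0.8   4.  148.6] turn 0.2
g 548 [258.6, 182.0] [ 602.8 -383.2   32. ] 90.0
g 124 [198.6, 306.1] [ 469.5 -283.8   32. ] 79.0
g 77 [210.0, 306.8] [ 465.9 -296.8   32. ] 80.0
g 71 [263.5, 306.6] [ 453.4 -358.8   32. ] 84.0
g 939 [290.1, 306.4] [ 447.1 -389.6   32. ] 90.0
g 208 [249.9, 307.0] [ 456.1 -343.    32. ] 84.0
r 567 [135.0, 202.9] [ 607.4 -250.3   32. ] 83.0
```

View pics/w7.png

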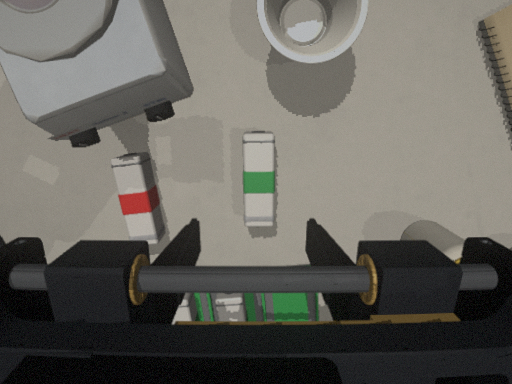

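The green cartridge at (259,180) lies straight between the open fingers, which come down on either side of it.

Request:
{"op": "arm_command", "data": {
  "targets": [
    [1.5,5,20,0,0.7],
    [1.5,5,65,0,0.7],
    [1.5,5,110,0,0.7],
    [1.5,5,140,0,0.7],
    [1.5,5,147,0,0.7]
  ]
}}

```text
t: 37.75
eef_pos: [600.2, -382.5, 6.7]
tcp_rot: [-3.139, 0.005, -0.206]
ft_force: [-0.2, -0.0, -0.3]
opening: 0.7
grip_force: 0.0
```

Request:
{"op": "arm_command", "data": {
  "targets": [
    [0,0,0,0,0.5],
    [0,0,0,0,0],
    [0,0,0,0,0],
    [0,0,0,0,0],
    [0,0,0,0,0]
  ]
}}

```text
t: 38.25
eef_pos: [602.6, -383.7, 11.1]
tcp_rot: [3.141, -0.001, -0.205]
ft_force: [-0.8, -1.0, 1.5]
opening: 0.34
grip_force: 2.7
```

Request:
{"op": "arm_command", "data": {
  "targets": [
    [0,0,0,0,0],
    [0,0,0,0,0],
    [0,0,0,0,0],
    [0,0,0,0,0],
    [0,0,0,0,0]
  ]
}}

```text
t: 38.75
eef_pos: [602.6, -383.7, 11.1]
tcp_rot: [3.141, -0.001, -0.205]
ft_force: [-1.0, 0.7, 6.4]
opening: 0.335
grip_force: 30.0
```

Request:
{"op": "arm_command", "data": {
  "targets": [
    [0,0,-25,0,0],
    [0,0,-55,0,0],
    [0,0,-85,0,0],
    [0,0,-105,0,0],
    [0,0,-105,0,0]
  ]
}}

```text
t: 39.25
eef_pos: [603.3, -384.1, 118.1]
tcp_rot: [3.139, -0.004, -0.205]
ft_force: [-0.3, -0.5, -1.7]
opening: 0.33
grip_force: 30.0
```

Request:
{"op": "arm_command", "data": {
  "targets": [
    [-35,8,0,-1,0],
    [-75,18,0,-2,0],
    [-115,28,0,-4,0],
    [-150,37,0,-5.2,0],
    [-177,43,0,-5.2,0]
  ]
}}

```text
t: 39.75
eef_pos: [417.8, -388.8, 113.7]
tcp_rot: [-3.14, 0.002, -0.114]
ft_force: [0.3, -0.5, -1.3]
opening: 0.335
grip_force: 30.0
```

Request:
{"op": "arm_command", "data": {
  "targets": [
    [0,0,0,0,0],
    [0,0,0,0,0],
    [0,0,0,0,0]
  ]
}}

```text
t: 40.05
eef_pos: [420.8, -389.4, 114.4]
tcp_rot: [-3.141, 0.0, -0.114]
ft_force: [0.2, 0.7, -1.9]
opening: 0.333
grip_force: 30.0
```

```bash
python3 -c "
from h import *
print(env.state()['opening'])
to(420,-389,15,-6.6)"
```

```text
0.33318639209583506
cur [ 420.8 -389.4  114.4] -6.5 -> shift [-0.9 -0.3 99.4] turn 0.1
```

Request:
{"op": "arm_command", "data": {
  "targets": [
    [-1,0,20,0,0],
    [-1,0,55,0,0],
    [-1,0,80,0,0],
    [-1,0,95,0,0],
    [-1,0,98,0,0]
  ]
}}

```text
t: 40.55
eef_pos: [419.6, -388.4, 15.6]
tcp_rot: [-3.14, 0.002, -0.113]
ft_force: [-6.4, 7.6, 28.9]
opening: 0.336
grip_force: 30.0
```

Request:
{"op": "arm_command", "data": {
  "targets": [
    [0,0,0,0,0],
    [0,0,0,0,0.5],
    [0,0,0,0,0.5],
    [0,0,0,0,0.5],
    [0,0,0,0,0.5]
  ]
}}

```text
t: 41.05
eef_pos: [419.4, -389.4, 17.1]
tcp_rot: [3.141, -0.0, -0.114]
ft_force: [-0.5, -0.3, 0.3]
opening: 0.495
grip_force: 0.0
```

Request:
{"op": "arm_command", "data": {
  "targets": [
    [0,0,-20,0,0.5],
    [0,0,-60,0,0.7],
    [0,0,-105,0,0.7],
    [0,0,-140,0,0.7],
    [0,0,-140,0,0.7]
  ]
}}

```text
t: 41.55
eef_pos: [420.5, -390.8, 161.8]
tcp_rot: [3.136, -0.006, -0.114]
ft_force: [0.3, -0.4, -0.1]
opening: 0.693
grip_force: 0.0
```

Request:
{"op": "arm_command", "data": {
  "targets": [
    [35,-33,0,0,0.7],
    [70,-65,0,-1,0.7],
    [105,-98,0,-1.3,0.7],
    [140,-130,0,-1.3,0.7],
    [170,-159,0,-1.3,0.7]
  ]
}}

```text
t: 42.05
eef_pos: [607.7, -249.1, 156.2]
tcp_rot: [-3.141, 0.0, -0.091]
ft_force: [-0.3, -1.6, 0.4]
opening: 0.701
grip_force: 0.0
```

Request:
{"op": "arm_command", "data": {
  "targets": [
    [0,0,0,0,0.7],
    [0,0,0,0,0.7],
    [0,0,0,0,0.7]
  ]
}}

```text
t: 42.35
eef_pos: [605.5, -251.2, 156.5]
tcp_rot: [-3.141, 0.001, -0.092]
ft_force: [-0.5, -0.6, -0.4]
opening: 0.699
grip_force: 0.0
```

```bash
python3 -c "
from h import *
import pickle
to(607.3,-249.5,8,-5.2)
c=grab('wrist');pickle.dump(c,open('w8.pkl','wb'))
for t in tags(c,60): 
  p=w(c,*t[2],32)
  print(t[0],t[1],t[2],p,np.round(t[3][2]))
t=grab('top')
for q in tags(t): print(q[0],q[1],w(t,*q[2],32))"
```

```text
cur [ 605.5 -251.2  156.5] -5.3 -> shift [  1.8  -1.9 148.5] turn -0.1
g 220 [262.4, 312.1] [ 449.5 -246.8   32. ] 90.0
g 65 [294.7, 307.0] [ 452.9 -285.4   32. ] 5.0
r 617 [251.9, 183.3] [ 607.4 -249.2   32. ] 90.0
g 13 [ 436.9 -267.7   32. ]
g 48 [ 428.6 -321.5   32. ]
g 44 [ 422.4 -384.5   32. ]
r 156 [452.3 252.7  32. ]
r 258 [431.5 312.7  32. ]
r 258 [425.5 379.1  32. ]
r 191 [ 423.1 -719.4   32. ]
```

Request:
{"op": "arm_command", "data": {
  "targets": [
    [2,-1.5,20,0,0.7],
    [2,-1.5,65,0,0.7],
    [2,-1.5,110,0,0.7],
    [2,-1.5,140,0,0.7],
    [2,-1.5,147,0,0.7]
  ]
}}

```text
t: 42.95
eef_pos: [606.3, -249.6, 6.8]
tcp_rot: [-3.14, 0.005, -0.093]
ft_force: [-0.5, -0.1, 0.0]
opening: 0.697
grip_force: 0.0
```

Request:
{"op": "arm_command", "data": {
  "targets": [
    [0,0,0,0,0.5],
    [0,0,0,0,0],
    [0,0,0,0,0],
    [0,0,0,0,0],
    [0,0,0,0,0]
  ]
}}

```text
t: 43.45
eef_pos: [608.7, -249.7, 11.0]
tcp_rot: [3.141, -0.001, -0.092]
ft_force: [0.5, -1.4, 1.1]
opening: 0.335
grip_force: 0.8
```

Request:
{"op": "arm_command", "data": {
  "targets": [
    [0,0,0,0,0],
    [0,0,0,0,0],
    [0,0,0,0,0],
    [0,0,0,0,0],
    [0,0,0,0,0]
  ]
}}

```text
t: 43.95
eef_pos: [608.8, -249.7, 11.0]
tcp_rot: [3.141, -0.001, -0.092]
ft_force: [-1.3, 0.5, 6.5]
opening: 0.334
grip_force: 30.0
```

Request:
{"op": "arm_command", "data": {
  "targets": [
    [0,0,-30,0,0],
    [0,0,-70,0,0],
    [0,0,-115,0,0],
    [0,0,-160,0,0],
    [0,0,-190,0,0]
  ]
}}

```text
t: 44.45
eef_pos: [608.7, -249.5, 203.5]
tcp_rot: [3.14, -0.003, -0.092]
ft_force: [1.5, -0.6, -1.4]
opening: 0.334
grip_force: 30.0
```

Request:
{"op": "arm_command", "data": {
  "targets": [
    [-14,-35,0,0,0],
    [-28,-70,0,0,0],
    [-42,-105,0,0,0],
    [-58,-145,0,0,0],
    [-75,-184,0,0,0]
  ]
}}

```text
t: 44.95
eef_pos: [549.8, -57.9, 200.0]
tcp_rot: [3.142, -0.0, -0.092]
ft_force: [1.1, 0.0, -1.1]
opening: 0.336
grip_force: 30.0
```

Request:
{"op": "arm_command", "data": {
  "targets": [
    [-14,-35,0,0,0],
    [-28,-70,0,0,0],
    [-42,-105,0,0,0],
    [-58,-145,0,0,0],
    [-75,-184,0,0,0]
  ]
}}

```text
t: 45.45
eef_pos: [491.9, 132.2, 200.1]
tcp_rot: [-3.142, -0.0, -0.092]
ft_force: [0.6, -0.1, -1.7]
opening: 0.337
grip_force: 30.0
```

Request:
{"op": "arm_command", "data": {
  "targets": [
    [-14,-35,0,-2,0],
    [-28,-70,0,-4,0],
    [-42,-105,0,-6,0],
    [-58,-145,0,-8,0],
    [-75,-184,0,-10.6,0]
  ]
}}

```text
t: 45.95
eef_pos: [434.1, 322.3, 200.1]
tcp_rot: [3.142, -0.0, 0.095]
ft_force: [1.4, -0.6, -1.0]
opening: 0.335
grip_force: 30.0
```

Request:
{"op": "arm_command", "data": {
  "targets": [
    [0,0,0,0,0],
    [0,0,0,0,0],
    [0,0,0,0,0]
  ]
}}

```text
t: 46.25
eef_pos: [435.0, 320.2, 199.9]
tcp_rot: [3.141, 0.0, 0.093]
ft_force: [0.5, -0.0, -1.6]
opening: 0.333
grip_force: 30.0
```

```bash
python3 -c "
from h import *
print(env.state()['opening'])
to(435,321.5,16,5.3)"
```

```text
0.33291434071179477
cur [435.  320.2 199.9] 5.3 -> shift [  0.2  -1.4 183.9] turn 0.0
```

Request:
{"op": "arm_command", "data": {
  "targets": [
    [0,-1,40,0,0],
    [0,-1,85,0,0],
    [0,-1,130,0,0],
    [0,-1,160,0,0],
    [0,-1,175,0,0]
  ]
}}

```text
t: 46.75
eef_pos: [434.5, 320.0, 22.4]
tcp_rot: [3.14, 0.003, 0.091]
ft_force: [0.0, -0.3, -0.7]
opening: 0.336
grip_force: 30.0
```

Request:
{"op": "arm_command", "data": {
  "targets": [
    [0,0,4,0,0],
    [0,0,7,0,0],
    [0,0,7,0,0.5],
    [0,0,7,0,0.5],
    [0,0,7,0,0.5]
  ]
}}

```text
t: 47.25
eef_pos: [435.2, 322.0, 18.9]
tcp_rot: [-3.141, -0.001, 0.093]
ft_force: [0.1, 0.0, -0.2]
opening: 0.486
grip_force: 0.0
```

Request:
{"op": "arm_command", "data": {
  "targets": [
    [0,0,0,0,0.5],
    [0,0,-40,0,0.7],
    [0,0,-85,0,0.7],
    [0,0,-130,0,0.7],
    [0,0,-140,0,0.7]
  ]
}}

```text
t: 47.75
eef_pos: [436.1, 322.7, 162.7]
tcp_rot: [-3.139, -0.007, 0.094]
ft_force: [-0.4, 0.1, -0.1]
opening: 0.694
grip_force: 0.0
```

Request:
{"op": "arm_command", "data": {
  "targets": [
    [0,40,0,2,0.7],
    [-1,80,0,4,0.7],
    [-2,120,0,7,0.7],
    [-3,160,0,10,0.7],
    [-3,200,0,11,0.7]
  ]
}}

```text
t: 48.25
eef_pos: [450.0, 120.9, 157.7]
tcp_rot: [3.141, 0.0, -0.1]
ft_force: [0.2, 0.1, -1.1]
opening: 0.699
grip_force: 0.0
```

Request:
{"op": "arm_command", "data": {
  "targets": [
    [0,0,0,0,0.7],
    [0,0,0,0,0.7],
    [0,0,0,0,0.7]
  ]
}}

```text
t: 48.55
eef_pos: [450.3, 123.0, 157.8]
tcp_rot: [3.142, 0.0, -0.098]
ft_force: [0.4, -0.2, -0.1]
opening: 0.703
grip_force: 0.0
```

```bash
python3 -c "
from h import *
import pickle
to(450.6,122.4,8,-6)
c=grab('wrist');pickle.dump(c,open('w9.pkl','wb'))
for t in tags(c,60): 
  p=w(c,*t[2],32)
  print(t[0],t[1],t[2],p,np.round(t[3][2]))
cv2.imwrite('pics/w9.png',c['frame'][:,:,::-1])"
```

```text
cur [450.3 123.  157.8] -5.6 -> shift [  0.4   0.6 149.8] turn 0.4
r 104 [255.2, 71.2] [560.5 111.1  32. ] 9.0
r 927 [109.9, 177.1] [473.5 272.   32. ] 78.0
r 3053 [141.2, 197.1] [448.8 243.2  32. ] 74.0
r 439 [100.2, 202.5] [447.2 289.   32. ] 71.0
r 603 [253.5, 184.4] [450.7 123.6  32. ] 90.0
r 2354 [35.4, 214.1] [441.2 366.3  32. ] 69.0
r 76 [7.1, 220.2] [437.2 402.5  32. ] 67.0
r 547 [72.5, 217.9] [432.9 324.6  32. ] 79.0
```

View pics/w9.png

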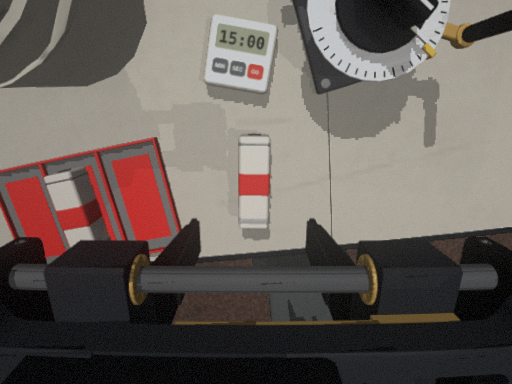

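The red cartridge at (254,182) lies straight between the open fingers, and the placed red one lies in the tray's middle bay at (75,215).

Request:
{"op": "arm_command", "data": {
  "targets": [
    [0.5,0,20,0,0.7],
    [0.5,0,65,0,0.7],
    [0.5,0,110,0,0.7],
    [0.5,0,140,0,0.7],
    [0.5,0,148,0,0.7]
  ]
}}

```text
t: 49.1
eef_pos: [449.5, 123.1, 7.4]
tcp_rot: [3.141, 0.004, -0.097]
ft_force: [1.0, -0.0, 0.7]
opening: 0.702
grip_force: 0.0
```

Request:
{"op": "arm_command", "data": {
  "targets": [
    [0,0,0,0,0.5],
    [0,0,0,0,0],
    [0,0,0,0,0],
    [0,0,0,0,0],
    [0,0,0,0,0]
  ]
}}

```text
t: 49.6
eef_pos: [451.3, 122.4, 10.8]
tcp_rot: [-3.141, -0.002, -0.099]
ft_force: [-0.3, 0.1, 1.8]
opening: 0.337
grip_force: 4.6
```

Request:
{"op": "arm_command", "data": {
  "targets": [
    [0,0,0,0,0],
    [0,0,0,0,0],
    [0,0,0,0,0],
    [0,0,0,0,0],
    [0,0,0,0,0]
  ]
}}

```text
t: 50.1
eef_pos: [451.3, 122.4, 10.8]
tcp_rot: [-3.141, -0.001, -0.099]
ft_force: [-1.2, 0.4, 7.8]
opening: 0.333
grip_force: 30.0
```

Request:
{"op": "arm_command", "data": {
  "targets": [
    [0,0,-25,0,0],
    [0,0,-55,0,0],
    [0,0,-85,0,0],
    [0,0,-105,0,0],
    [0,0,-105,0,0]
  ]
}}

```text
t: 50.6
eef_pos: [451.9, 122.4, 117.3]
tcp_rot: [-3.141, -0.005, -0.099]
ft_force: [0.2, 0.4, -1.3]
opening: 0.333
grip_force: 30.0
```

Request:
{"op": "arm_command", "data": {
  "targets": [
    [-5,-30,0,-2,0],
    [-11,-65,0,-5,0],
    [-17,-100,0,-8,0],
    [-23,-129,0,-11,0],
    [-23,-129,0,-11,0]
  ]
}}

```text
t: 51.1
eef_pos: [440.0, 255.4, 113.9]
tcp_rot: [3.142, 0.001, 0.098]
ft_force: [-0.9, 0.3, -2.1]
opening: 0.334
grip_force: 30.0
```

Request:
{"op": "arm_command", "data": {
  "targets": [
    [0,0,0,0,0],
    [0,0,0,0,0],
    [0,0,0,0,0]
  ]
}}

```text
t: 51.4
eef_pos: [440.8, 252.1, 114.7]
tcp_rot: [3.141, 0.0, 0.092]
ft_force: [0.2, -0.6, -1.1]
opening: 0.336
grip_force: 30.0
```

```bash
python3 -c "
from h import *
print(env.state()['opening'])
to(440,254,16,5.3)"
```

```text
0.3361798726424113
cur [440.8 252.1 114.7] 5.3 -> shift [-0.6 -2.  98.7] turn -0.0
```

Request:
{"op": "arm_command", "data": {
  "targets": [
    [-0.6,-2,20,0,0],
    [-0.6,-2,55,0,0],
    [-0.6,-2,80,0,0],
    [-0.6,-2,95,0,0],
    [-0.6,-2,97,0,0]
  ]
}}

```text
t: 51.9
eef_pos: [439.5, 253.9, 16.4]
tcp_rot: [3.141, 0.003, 0.092]
ft_force: [-0.4, 0.3, -2.0]
opening: 0.334
grip_force: 30.0
```

Request:
{"op": "arm_command", "data": {
  "targets": [
    [0,0,0,0,0],
    [0,0,0,0,0.5],
    [0,0,0,0,0.5],
    [0,0,0,0,0.5],
    [0,0,0,0,0.5]
  ]
}}

```text
t: 52.4
eef_pos: [440.2, 255.0, 18.4]
tcp_rot: [-3.141, -0.001, 0.093]
ft_force: [-0.6, 0.1, 0.0]
opening: 0.495
grip_force: 0.0
```

Request:
{"op": "arm_command", "data": {
  "targets": [
    [0,0,-20,0,0.5],
    [0,0,-60,0,0.7],
    [0,0,-105,0,0.7],
    [0,0,-150,0,0.7],
    [0,0,-195,0,0.7]
  ]
}}

```text
t: 52.9
eef_pos: [439.6, 254.8, 215.1]
tcp_rot: [3.142, -0.0, 0.093]
ft_force: [1.5, -0.4, -0.1]
opening: 0.697
grip_force: 0.0
```

Request:
{"op": "arm_command", "data": {
  "targets": [
    [15,40,-20,1,0.7],
    [30,80,-40,2,0.7],
    [45,120,-60,3,0.7],
    [60,160,-80,4,0.7],
    [75,195,-110,5.3,0.7]
  ]
}}

```text
t: 53.4
eef_pos: [532.7, 65.9, 323.3]
tcp_rot: [3.141, 0.002, -0.0]
ft_force: [0.6, 0.1, -0.2]
opening: 0.701
grip_force: 0.0
```

Request:
{"op": "arm_command", "data": {
  "targets": [
    [15,45,-10,0,0.5],
    [30,90,-20,0,0.3],
    [45,130,-20,0,0.3],
    [45,130,-20,0,0.3],
    [45,130,-20,0,0.3]
  ]
}}

```text
t: 53.9
eef_pos: [577.7, -62.8, 342.7]
tcp_rot: [-3.141, 0.001, -0.001]
ft_force: [-0.5, 0.1, -0.8]
opening: 0.34
grip_force: 0.0
```

```bash
python3 -c "
from h import *
import pickle
print(env.state()['eef_pos'])
c=grab('wrist');pickle.dump(c,open('w10.pkl','wb')); unit(c,(599.7,5.3))
s=grab('side');
cv2.imwrite('pics/w10.png',cv2.resize(c['frame'][:,:,::-1],(800,600)))
cv2.imwrite('pics/s10.png',cv2.resize(s['frame'][150:384,200:340,::-1],None,fx=2.5,fy=2.5,interpolation=cv2.INTER_CUBIC))"
```

```text
[577.70608161 -62.84163749 342.65505859]
mark r 54 226.3
mark r 57 226.5
mark r 60 226.7
line r 12 223.5 186.1875
line r 16 225.0 191.0
line r 20 225.3 187.0
line r 24 224.9 174.84375
```

View pics/w10.png

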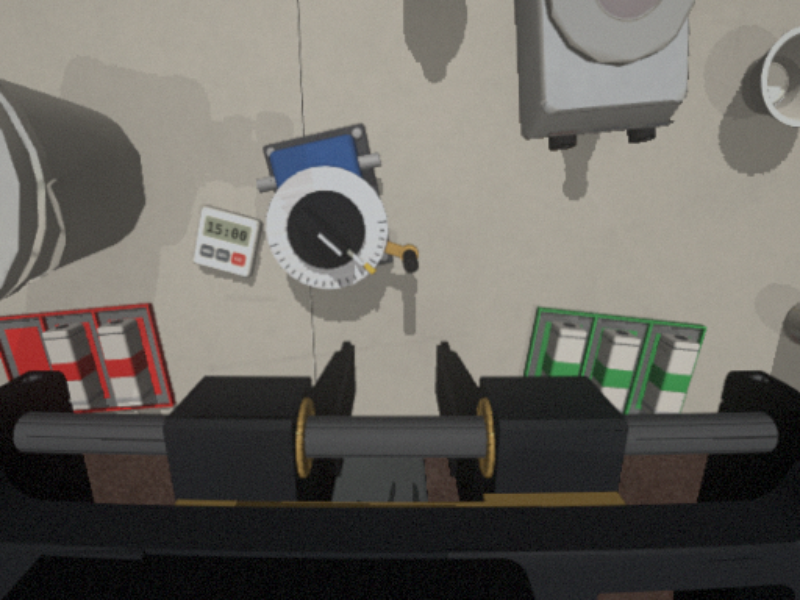

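View pics/s10.png

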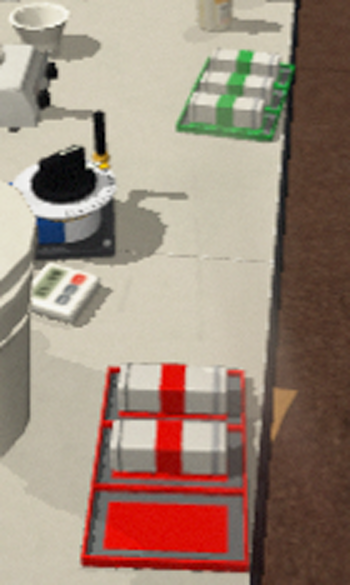

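Both views show every cartridge flat in its own bay, greens at (563–673,365) and reds at (67–123,365). The pointer is on the mark, the lever is back at tight, and the timer has not moved. Handing in.

```bash
python3 -c "
from h import *
print(env.job_done())"
```

```text
the job is handed in; nothing more can be done
None
```

The job is handed in, and by my last camera check the lock ring was loosened and fully re-tightened, the pointer stood on the yellow mark to within a degree or two, all five cartridges lay flat in their own bays (three green in pass, two red in reject), and the bottle and timer were never touched; the judge's verdict was not returned.

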